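# Pack the short jigger in the sprung-lid presentation case

### The arm

A 7-joint arm with a two-finger parallel gripper is mounted at the origin on the work surface. World frame = base frame: x ahead of the robot, y to its left, z up, the work surface at z = 0. Lengths are in m, angles in degrees, forces in N, time in s.
With the tool pointing down it reaches from about 0.425 to 0.975 m from the base axis. Payload 16.7 kg.
Tool frame: the origin (TCP) lies between the finger pads; the fingertips stand 19 mm ahead of it and the grasp point (between the pads) is the TCP; y points along the fingers, z is the direction in which the jaws open and shut, and the axes are right-handed (so a half turn about y gives the same grasp; the last joint's range is limited). The gripper opens to 85 mm and grips with 20 to 120 N. Pads are 22 mm wide; open, the fingers measure 114 mm over their backs; the gripper's body (76 mm by 85 mm) begins 54 mm behind the grasp point. The pads swing forward as they close: fully open they stand 13 mm farther back than shut.
Start: joints at [54.517, 24.414, 4.234, 92.017, -1.954, 63.644, -3.845], TCP at [0.306, -0.602, 0.25] pointing down, gripper open.
Joint ranges: [-163.25, 163.25], [-28.42, 122.38], [-70.27, 78.77], [12.13, 141.07], [-58.53, 238.53], [9.26, 117.41], [-156.51, 156.51]. Speed limits (degrees/s): [108.29, 108.29, 136.94, 136.94, 172.46, 172.46, 172.46].

### API

Orientations are given as [roll, pitch, yaw] about the fixed x, y, z axes, in that order (R = Rz(yaw) Ry(pitch) Rx(roll)).
In Python, from workcell import observe, read_camera, hand_in, trace gives the robot as it stands.
- The arm moves only by the tool drive_tool, never from a script. Its argument "increments" is a list of rows, each a list of 7 numbers: the turn, a rotation vector about the world's x, y, z scaled (see below), then the shift along the world's x, y, z scaled (see below), then the closure, from 0 (fully open) to 1 (shut). A call has 1 to 20 rows; each row is the pose to reach, as a shift and turn from the pose commanded when the call began; what a row does not reach only later rows make up. The controller multiplies each number of a shift by 80 mm and each number of a turn by 45 degrees. A row lasts 1/8 s, in which the tool goes at most 62.5 mm and 10.7 degrees, less where a joint would pass 70% of its speed; a pose out of reach is approached as far as the arm can. A call with a number of a shift or a turn outside -1 to 1 is refused whole. A call with a gripper value outside its range is refused whole. The fingers move at their own pace and stop on an object; the grip force is fixed at half the most. Time passes only in rows, so rows that repeat a pose let the fingers close. It gives the time, the measured TCP pose, the force and the opening at its end, in the units of the state.
- observe(): the state, without advancing time (a new reading comes with each control period).
- read_camera(name): name is "scene" or "top" or "wrist"; returns a dict with "pixels" (400x640x3 uint8, red, green, blue), "fovy" (degrees; the focal length in pixels is half the picture's height over the tangent of half this angle, whatever the lens; pixels are square), "cx", "cy" (the principal point, pixels), "D" ([k1, k2, p1, p2, k3] as OpenCV has them; the pictures are not rectified), "pose" (4x4, takes a point from camera to world coordinates). Camera axes: x right, y down, z forward; pixel columns grow to the right and rows downward; lengths in m; the calibration is good to about 2 mm. A picture is of the moment at which its call begins. There is no depth.
- hand_in(): hands the job in, once; it reports no verdict.
Trained networks look in the newest picture that a camera, given by its name, has taken for a name from the list of things; names that differ only in an ending like _2 or _b are one class to them, and where a whole thing is asked for, a point or a joint stands for the part that bears it (a point fixed in the world has none). Each returns a list of dicts, best first, with "score" (0 to 1); they miss things now and then, are a little off and sometimes report something else, mostly with a low value. They report only what shows in the picture. A call takes as long as a camera call.
- trace(name, camera): "pixels" (400x640 bool, what is visible of it) and "extent" ([left, top, right, bottom] in pixels, round what is visible of it).
The state is a dict: "t": time; "joints": joint angles; "joint_velocities": joint speeds; "joint_torque": joint torques, N m; "tool_pos": TCP position; "tool_rot": TCP orientation; "ft_force": force on the tool from outside, world axes, zero at the start; "moment": the same for the moment, N m; "finger_gap": opening from 0.0 (shut) to 1.0 (fully open).
Only numpy, scipy, OpenCV 4.12 (cv2) and the standard library are available. Lean on these libraries where they do the work, as an engineer would, in place of code of your own. Each camera call takes 0.05 s, during which the arm holds its last target.

### The job

Press the release button of the black presentation case so that its sprung lid pops up, then take the lid by its tab and guide it slowly all the way back until it rests on its stop, without letting it fall open. Then set the shortest jigger from the bar mat down upright in the fenced bay of the case (do not drop it), and after that slide the dovetailed keeper along its tapered way towards the jigger until it wedges tight. Let go, leave the lid open, and do not disturb the other barware.

Things in the scene. Friction and masses are not known exactly. Their poses are not given: they have to be found in the camera images.
- case: black plastic presentation case standing on the table, fixed, 126 (x) by 276 (y) by 90 mm high, walls and floor 8 mm; the origin is the centre of its underside, its front (latch and tab side) faces its -x, z is up. Its position and yaw vary. A latch pod 62 by 56 mm, 94 mm high, stands out from the front, centred at (-94, 80) mm in the case's x, y; a steel catch (a flat tongue, up to 108 mm high) reaches from it over the lid's front edge.
- button_top (a point): centre of the top face of the steel release button, a round stub 24 mm across standing 12 mm out of the top of the latch pod, at (-105, 80, 106) mm in the case's frame. Press it straight down.
- button (a joint): travel of the button, m: 0 out, 0.006 fully down. It needs 1.5 N to start and 4.5 N to go fully down, and springs back. From about 0.004 down the catch lets go of the lid.
- lid (a joint): lid angle, rad: 0 shut, 1.9 open on its stop. The lid is 126 by 276 by 10 mm, 250 g, shut at 90 to 100 mm height. Released, it springs up within half a second, bobs once and comes to rest at about 0.5. From there it must be swung back; up to about 1.4 it pushes back lightly (under 1 N at the tab), past that it falls open by itself unless it is held, and on the stop it stays.
- lid_hinge (a point): middle of the lid's hinge line, on the far top edge of the case, at (63, 0, 90) mm in the case's frame; the hinge line runs along the case's y. The lid's front rises from the case's -x side and swings over to +x.
- lid_tab (a point): point to pinch the lid by: centre of the free part of the brass tab that stands 42 mm out from the lid's front edge in the lid's plane, 24 mm wide (along the case's y), 14 mm thick. This point is 30 mm beyond the lid's edge; in the lid's frame, from lid_hinge with the lid shut, it is at (-156, -45, 5) mm along the case's axes. Pinched across its 24 mm width it can turn between the fingers as the lid swings. The axes turn with the lid.
- bay (a point): centre of the floor of the bay for the jigger, at (0, -70, 8) mm in the case's frame, inside the case. Fences 12 mm high stand on three sides, 22 mm from this point (towards +x, -x and -y); the keeper closes the +y side.
- keeper (a joint): travel of the keeper along the case's -y towards the bay, m: 0 fully back; it starts between 0 and 0.015. It slides with 2.5 N of friction. The way narrows, so that it binds and stops dead at about 0.048 to 0.049, wedged between the rails; a push of 5 to 12 N there seats it, and it stays when let go.
- keeper_post (a point): grip point of the keeper: a steel dovetailed slide in brass rails on the case's floor with an upright post 26 (x) by 14 (y) mm, whose top is 70 mm above the table, inside the case; this point is on the post's axis 53 mm above the table. The keeper's nose lies 55 mm ahead of the post, towards the bay, and is under 21 mm high.
- short_jigger_mid (a point): the shortest of the three steel jiggers (double cones, one cup up), 75 mm high, 90 g, loose, upright on the mat; the point is on its axis half-way up (37.5 mm above its foot). The foot is 36 mm across, the waist 20 mm; the top 26 mm is a straight rim band 40 mm across, the place to grip. z is its axis, up.
- tall_jigger_a_mid (a point): another steel jigger on the mat, 102 mm high, 42 mm across; the point is half-way up. Leave alone.
- tall_jigger_b_mid (a point): another steel jigger on the mat, 102 mm high, 42 mm across; the point is half-way up. Leave alone.
- shaker_mid (a point): steel cocktail shaker on the mat, 185 mm high, 68 mm across; the point is half-way up. Leave alone.
- bitters_mid (a point): small amber bottle 125 mm high, 42 mm across, standing before the case; the point is half-way up. Leave alone.
- mixing_glass_mid (a point): mixing glass 150 mm high, 88 mm across, at the back; the point is half-way up. Leave alone.
- big_shaker_mid (a point): large steel shaker 225 mm high, 84 mm across, at the left; the point is half-way up. Leave alone.
- bar_spoon_grip (a point): steel spoon 260 mm long lying flat at the right; the point is on its handle. Leave alone.
- mat: black rubber bar mat, 200 by 200 by 6 mm, fixed; the origin is the centre of its underside. The jiggers and the shaker stand on it in a two by two grid at about 94 mm pitch, in any order. Case and mat may change sides.

How it is judged:
By the outcome, as a careful person would: the job done as asked, in the order asked, and still so for the second after the job is handed in, with the robot touching nothing.
It also fails if it takes over 72 s, if anything falls off the work surface, if the arm or the gripper's body presses on something with over 40 N, if the wrist force passes 120 N, or if a joint passes its speed limit or range.

## Working session

There is one attempt and no reset: what is moved stays moved. The work goes in short steps, Python scripts to look and compute and a tool call to move; the robot and the scene stay as the last step left them, time stands still between calls to the robot, and variables do not carry over. Pictures are saved under pics/ and viewed, and the job is handed in when it is done.

Besides the shell and the picture viewer there is one more tool, called after ">>>" by a JSON object that holds its "method" and its "body", one argument or row to a line. drive_tool: Moves the arm, as the interface text tells. Its arguments: {"type":"object","properties":{"increments":{"type":"array","items":{"type":"array","items":{"type":"number"}}}},"required":["increments"]}

```bash
ls; mkdir -p pics
python3 - <<'E'
from workcell import observe, read_camera
import cv2
print(observe())
for n in ["scene","top","wrist"]:
    c=read_camera(n); cv2.imwrite(f"pics/{n}0.png",c["pixels"][:,:,::-1])
    print(n,c["fovy"],c["cx"],c["cy"],c["D"],c["pose"])
E
```

```text
pics
{'t': 0.0, 'joints': array([54.51692999, 24.45285913,  4.22943213, 92.05290093, -1.95289221,
       63.6444202 , -3.84354735]), 'joint_velocities': array([-0.07685226,  0.03419355,  0.00699248, -0.02326642,  0.0695514 ,
       -0.05994898, -0.04406587]), 'joint_torque': array([ 1.55860596e-05, -9.49854326e+01,  3.76080215e+00, -4.63508427e+01,
        1.91807962e-02,  1.02162705e-02,  1.65247229e-05]), 'tool_pos': array([ 0.30538465, -0.60152186,  0.24956716]), 'tool_rot': array([-9.00778462e+01, -6.01285347e-03, -1.53081355e+02]), 'ft_force': array([-0.74007232, -0.67063422,  0.26422023]), 'moment': array([-0.04535712, -0.01678018, -0.01131796]), 'finger_gap': 1.0004229008183472}
scene 48.17041702722413 314.57725762479186 196.84674104080443 [-0.02877091  0.          0.          0.          0.        ] [[-0.13581093  0.84067171 -0.52423894  1.26842757]
 [ 0.99067543  0.10944194 -0.08114584  0.13179856]
 [-0.01084328 -0.53037113 -0.84769623  1.19016582]
 [ 0.          0.          0.          1.        ]]
top 57.435111900543696 320.0172823925717 192.9119770057815 [-0.07665916  0.          0.          0.          0.        ] [[ 0.02275086 -0.99243011  0.12068505  0.42566682]
 [-0.99944902 -0.01965974  0.0267424  -0.00804916]
 [-0.02416732 -0.12122697 -0.99233057  1.36726228]
 [ 0.          0.          0.          1.        ]]
wrist 61.35426992951726 317.8426953463962 198.78369754015628 [-0.0540418  0.         0.         0.         0.       ] [[ 4.50971952e-01 -8.57934814e-01 -2.46114106e-01  3.68294462e-01]
 [-8.92537824e-01 -4.33713053e-01 -1.23568687e-01 -5.68141516e-01]
 [-7.29022052e-04  2.75392161e-01 -9.61331694e-01  3.71381411e-01]
 [ 0.00000000e+00  0.00000000e+00  0.00000000e+00  1.00000000e+00]]
```

View pics/scene0.png

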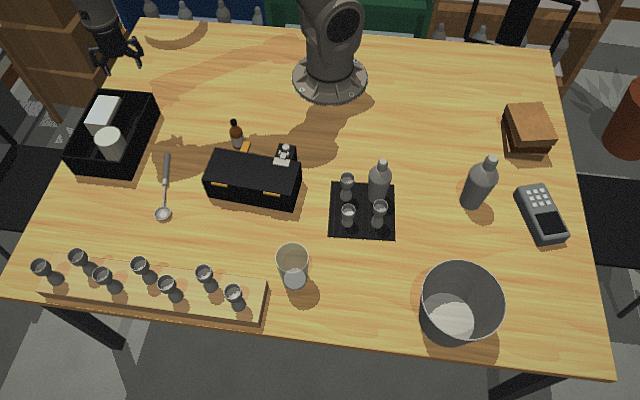

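View pics/top0.png

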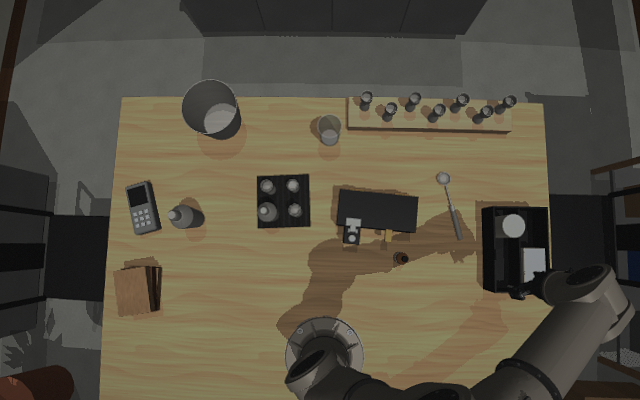

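View pics/wrist0.png

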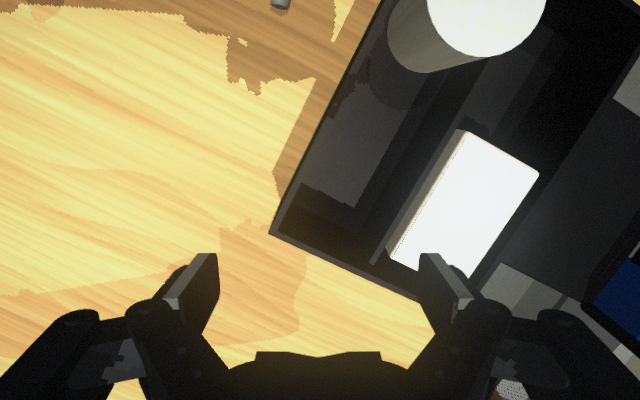

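```bash
cat > h.py <<'E'
import numpy as np, cv2
from workcell import observe, read_camera, trace
def cam(n):
    c=read_camera(n); H,W=c["pixels"].shape[:2]
    f=H/2/np.tan(np.radians(c["fovy"]/2))
    c["K"]=np.array([[f,0,c["cx"]],[0,f,c["cy"]],[0,0,1]]); c["Dv"]=np.array(c["D"],float)
    c["pose"]=np.array(c["pose"]); return c
def proj(c,P):
    T=np.linalg.inv(c["pose"]); P=np.atleast_2d(np.asarray(P,float))
    r,_=cv2.Rodrigues(T[:3,:3]); q,_=cv2.projectPoints(P.reshape(-1,1,3),r,T[:3,3],c["K"],c["Dv"])
    return q.reshape(-1,2)
def ray(c,uv):
    p=cv2.undistortPoints(np.array(uv,float).reshape(-1,1,2),c["K"],c["Dv"]).reshape(-1,2)
    d=np.c_[p,np.ones(len(p))]@c["pose"][:3,:3].T
    return c["pose"][:3,3],d/np.linalg.norm(d,axis=1,keepdims=True)
def atz(c,uv,z):
    o,d=ray(c,uv); return o+d*((z-o[2])/d[:,2])[:,None]
def save(name,img,crop=None,scale=1):
    if crop: img=img[crop[1]:crop[3],crop[0]:crop[2]]
    img=cv2.resize(img,None,fx=scale,fy=scale,interpolation=cv2.INTER_CUBIC); cv2.imwrite("pics/"+name,img[:,:,::-1])
E
python3 - <<'E'
from h import *
import pickle
out={}
for n in ["top","scene"]:
    c=cam(n); out[n]=c
    for nm in ["case","lid","button","keeper","short_jigger_mid","tall_jigger_a_mid","shaker_mid","bitters_mid","mixing_glass_mid","big_shaker_mid","bar_spoon_grip","mat","lid_tab"]:
        try:
            r=trace(nm,n)
            for k,x in enumerate(r[:3]):
                print(n,nm,round(x["score"],2),np.round(x["extent"],1),x["pixels"].sum()); out[n,nm,k]=x
        except Exception as e: print(nm,e)
pickle.dump(out,open("d0.pkl","wb"))
save("t0.png",out["top"]["pixels"],(230,150,480,290),3)
save("s0.png",out["scene"]["pixels"],(140,100,420,260),2.8)
E
```

```text
top case 0.95 [336.7 184.5 417.3 244.3] 3319
top lid 0.59 [337.7 190.3 418.3 242.8] 2918
top short_jigger_mid 0.23 [169.  203.3 205.1 227.1] 707
top tall_jigger_a_mid 0.45 [260.  176.4 279.7 197.2] 159
top tall_jigger_a_mid 0.41 [337.9 188.9 418.1 241. ] 2922
top shaker_mid 0.76 [259.2 201.1 279.1 219.5] 319
top bitters_mid 0.71 [319.  111.  343.4 141.7] 541
top bitters_mid 0.64 [261.8 180.8 278.  196.9] 152
top bitters_mid 0.47 [391.8 251.7 410.  258.4] 113
top mixing_glass_mid 0.94 [318.4 111.3 338.7 144.4] 564
top mixing_glass_mid 0.26 [337.4 187.9 418.5 240.7] 2916
top big_shaker_mid 0.79 [165.3 204.6 204.9 229.1] 699
top big_shaker_mid 0.29 [338.  187.6 418.3 243.5] 3034
top bar_spoon_grip 0.66 [435.2 173.1 463.6 240.1] 278
top mat 0.82 [256.7 174.7 309.8 223.4] 2179
top lid_tab 0.59 [258.  202.  280.5 219.9] 329
scene case 0.97 [198.8 140.1 303.5 213.9] 5252
scene lid 0.64 [227.4 120.9 242.9 149.3] 261
scene lid 0.58 [201.4 139.2 302.3 196.8] 3430
scene lid 0.57 [374.3 201.6 388.5 224.8] 316
scene button 0.54 [281.8 140.4 289.3 151.7] 53
scene keeper 0.28 [198.5 139.2 304.7 213.3] 5164
scene tall_jigger_a_mid 0.6 [371.8 199.8 389.7 224.7] 326
scene shaker_mid 0.78 [368.8 159.5 391.9 201.8] 755
scene shaker_mid 0.28 [460.5 155.3 500.4 210.1] 1304
scene shaker_mid 0.19 [203.3 137.1 301.3 212. ] 5136
scene bitters_mid 0.83 [228.8 116.8 242.7 149. ] 298
scene mixing_glass_mid 0.91 [275.6 242.5 309.2 292. ] 1326
scene mixing_glass_mid 0.73 [458.6 156.3 502.5 209.2] 1320
scene big_shaker_mid 0.95 [462.2 156.  498.1 210.7] 1309
scene big_shaker_mid 0.45 [366.7 158.5 388.8 200.8] 749
scene bar_spoon_grip 0.56 [154.6 157.5 169.3 221. ] 363
scene bar_spoon_grip 0.2 [203.3 141.8 299.4 199.5] 3418
scene mat 0.91 [326.6 181.4 396.8 242.2] 2582
scene lid_tab 0.55 [204.3 142.2 298.8 197.5] 3292
```

View pics/t0.png

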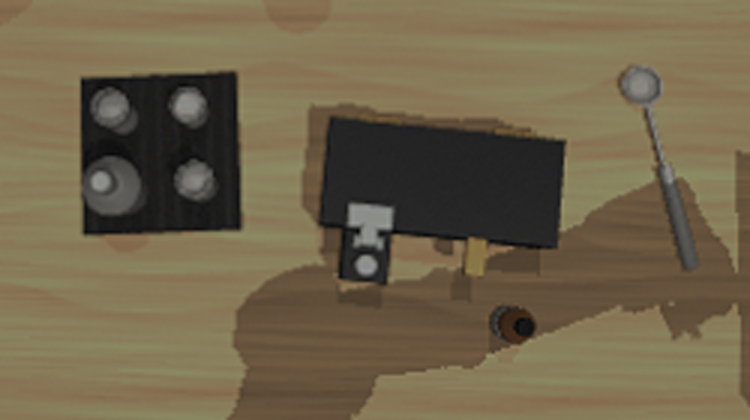

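View pics/s0.png

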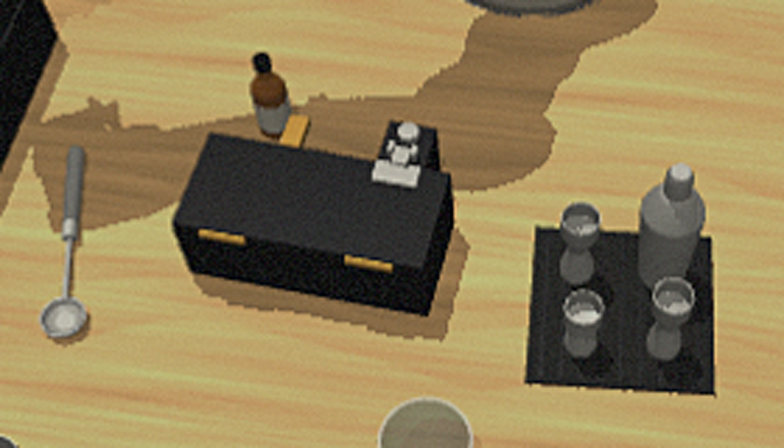

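```bash
cat > fit.py <<'E'
from h import *
from scipy.optimize import minimize
def box(x0,x1,y0,y1,z0,z1): return np.array([[x,y,z] for x in(x0,x1) for y in(y0,y1) for z in(z0,z1)])/1000
PARTS=[box(-63,63,-138,138,0,100),box(-125,-63,52,108,0,94),box(-114,-72-0,-57,-33,88,102)[0:0]]
PARTS=[p for p in PARTS if len(p)]
def w(p,P):
    c,s=np.cos(p[2]),np.sin(p[2]); return P@np.array([[c,-s,0],[s,c,0],[0,0,1]]).T+[p[0],p[1],0]
def mask(c,p,parts,S=4):
    m=np.zeros((400*S,640*S),np.uint8)
    for q in parts:
        h=cv2.convexHull(((proj(c,w(p,q))+.5)*S).astype(np.float32)); cv2.fillConvexPoly(m,np.round(h).astype(np.int32),1)
    return cv2.resize(m.astype(np.float32),(640,400),interpolation=cv2.INTER_AREA)
E
python3 - <<'E'
from fit import *
import pickle
o=pickle.load(open("d0.pkl","rb"))
# tops
def iou(a,b): return np.minimum(a,b).sum()/np.maximum(a,b).sum()
ms={n:o[n,"case",0]["pixels"].astype(np.float32) for n in("top","scene")}
# colour masks
for n in("top","scene"):
    img=o[n]["pixels"].astype(int); e=o[n,"case",0]["extent"]
    g=((img.max(2)<70)&(img.max(2)-img.min(2)<25))
    z=np.zeros_like(g); l,t,r,b=[int(v) for v in e]; z[t-8:b+12,l-8:r+12]=1; g&=z
    cv2.imwrite(f"pics/g{n}.png",g.astype(np.uint8)[t-20:b+20,l-20:r+20]*255); ms[n+"g"]=g.astype(np.float32)
    print(n,g.sum(),o[n,"case",0]["pixels"].sum())
P0=atz(o["top"],[[377,212]],0.1)[0]; print(P0)
for key in (("top","scene"),("topg","sceneg"),("top",),("scene",),("topg",),("sceneg",)):
    f=lambda p:-sum(iou(mask(o[k.replace("g","")],[p[0],p[1],p[2]],PARTS),ms[k]) for k in key)
    best=min((minimize(f,[P0[0],P0[1],y],method="Nelder-Mead",options=dict(initial_simplex=np.array([P0[0],P0[1],y])+np.r_[np.zeros((1,3)),np.diag([.02,.02,.1])],xatol=1e-4,fatol=1e-4)) for y in(-.1,-.05,)),key=lambda r:r.fun)
    print(key,best.fun,best.x[:2],np.degrees(best.x[2]))
E
```

```text
top 2978 3319
scene 4652 5252
[ 0.51699048 -0.17318113  0.1       ]
('top', 'scene') -1.8953857421875 [ 0.52468941 -0.17403907] -4.5794316386138245
('topg', 'sceneg') -1.78803288936615 [ 0.52437209 -0.17373289] -4.765720348178285
('top',) -0.9386035799980164 [ 0.52561715 -0.17338841] -5.008462015111554
('scene',) -0.9643599987030029 [ 0.52357461 -0.17484216] -4.397088905204845
('topg',) -0.8951416015625 [ 0.52377172 -0.17322622] -4.724879337063356
('sceneg',) -0.8963664174079895 [ 0.52495926 -0.17440389] -4.848851612512138
```

Run:
```python
from fit import *
import pickle
o=pickle.load(open("d0.pkl","rb"))
t,s=o["top"],o["scene"]
print("jig top",atz(t,[[292.7,184.5]],.081),"scene",atz(s,[[348.2,207.5]],.081), atz(s,[[348.2,209]],.081))
print("others h108",atz(t,[[230+110/3,150+105/3],[230+195/3,150+180/3]],.108))
b=[[230+524/3,150+326/3]]; bs=[[140+262/2.8,100+60/2.8]]
print("bitters top",atz(t,b,.125),atz(s,bs,.125))
print("mat",atz(s,[[140+535/2.8,100+228/2.8],[140+711/2.8,100+238/2.8],[140+714/2.8,100+393/2.8],[140+527/2.8,100+383/2.8]],.006))
p=[.5245,-.174,np.radians(-4.75)]
for n,c in(("top",t),("scene",s)):
    im=c["pixels"].copy()
    im=cv2.resize(im,None,fx=3,fy=3,interpolation=cv2.INTER_CUBIC)
    def d(P,col):
        for u in proj(c,P): cv2.circle(im,tuple(int(v) for v in (u+.5)*3),3,col,-1)
    for q in PARTS: d(w(p,q),(255,0,0))
    d(w(p,np.array([[-.105,.08,.106]])),(0,255,0)); d(w(p,np.array([[-.093,-.045,.095]])),(0,255,0))
    cr=(330*3,170*3,430*3,265*3) if n=="top" else (190*3,110*3,310*3,225*3)
    save(f"ov{n}.png",im,cr,2 )
print(w(p,np.array([[-.105,.08,.106],[-.093,-.045,.095],[0,-.07,.008]])))
```

```text
jig top [[0.61040587 0.12480971 0.081     ]] scene [[0.60583761 0.12654592 0.081     ]] [[0.61082666 0.12702894 0.081     ]]
others h108 [[0.60303387 0.21347806 0.108     ]
 [0.5174793  0.11120077 0.108     ]]
bitters top [[ 0.35992773 -0.26399971  0.125     ]] [[ 0.3646988  -0.26164468  0.125     ]]
mat [[0.47183963 0.06274058 0.006     ]
 [0.45973113 0.26192309 0.006     ]
 [0.65508108 0.27343046 0.006     ]
 [0.66890501 0.07734917 0.006     ]]
[[ 0.42648528 -0.0855799   0.106     ]
 [ 0.42809304 -0.21114428  0.095     ]
 [ 0.51870343 -0.24375959  0.008     ]]
```

View pics/ovtop.png

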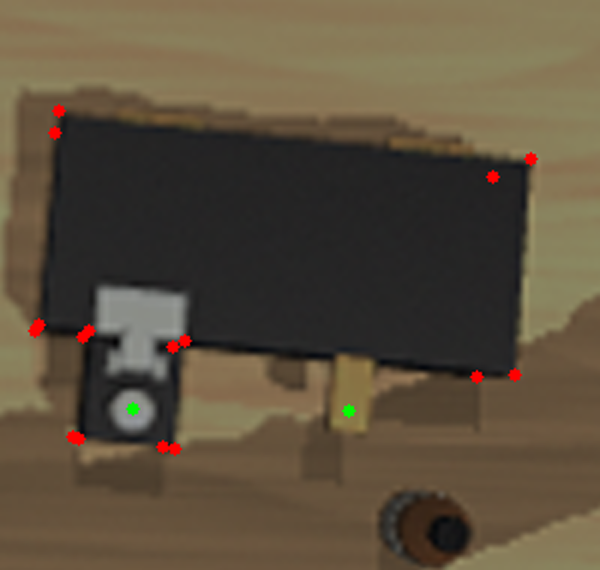

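View pics/ovscene.png

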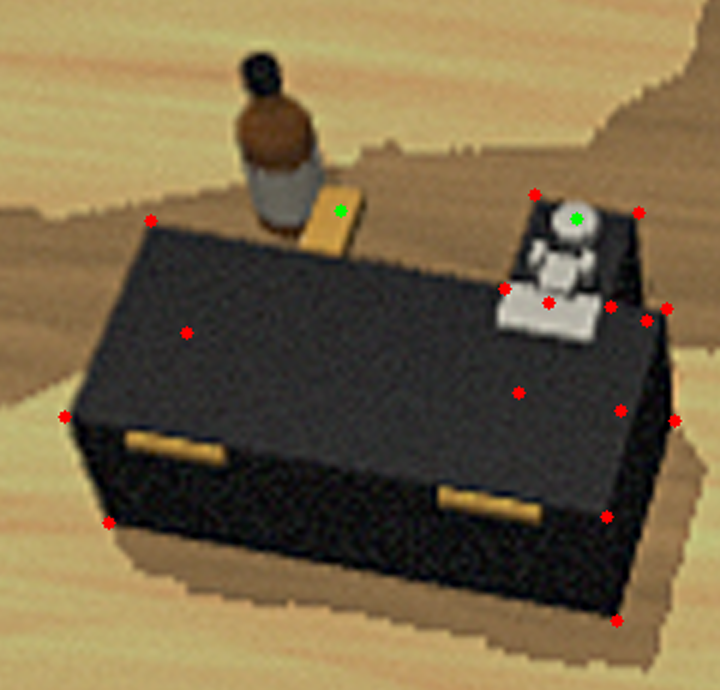

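>>> {"method": "drive_tool", "body": {
  "increments": [
    [0, 0, 0.12, 0.05, 0.23, 0, 1],
    [0, 0, 0.24, 0.1, 0.46, 0, 1],
    [0, 0, 0.36, 0.16, 0.7, 0, 1],
    [0, 0, 0.471, 0.213, 0.921, 0, 1]
  ]
}}

```text
t: 2.05
tool_pos: [0.3227, -0.5275, 0.2503]
tool_rot: [-90.0, 0.0, -131.7]
ft_force: [-0.2, -0.3, -0.1]
finger_gap: 0.145
```

>>> {"method": "drive_tool", "body": {
  "increments": [
    [0, 0, 0.12, 0.05, 0.23, 0, 1],
    [0, 0, 0.24, 0.1, 0.46, 0, 1],
    [0, 0, 0.36, 0.16, 0.7, 0, 1],
    [0, 0, 0.471, 0.213, 0.921, 0, 1]
  ]
}}

```text
t: 2.55
tool_pos: [0.3398, -0.4538, 0.2504]
tool_rot: [-90.0, -0.0, -110.5]
ft_force: [-0.0, -0.3, -0.8]
finger_gap: 0.002
```

>>> {"method": "drive_tool", "body": {
  "increments": [
    [0, 0, 0.12, 0.05, 0.23, 0, 1],
    [0, 0, 0.24, 0.1, 0.46, 0, 1],
    [0, 0, 0.36, 0.16, 0.7, 0, 1],
    [0, 0, 0.471, 0.213, 0.921, 0, 1]
  ]
}}

```text
t: 3.05
tool_pos: [0.3568, -0.3802, 0.2504]
tool_rot: [-90.0, -0.0, -89.3]
ft_force: [0.6, -0.4, 0.7]
finger_gap: 0.001
```

>>> {"method": "drive_tool", "body": {
  "increments": [
    [0, 0, 0.12, 0.05, 0.23, 0, 1],
    [0, 0, 0.24, 0.1, 0.46, 0, 1],
    [0, 0, 0.36, 0.16, 0.7, 0, 1],
    [0, 0, 0.471, 0.213, 0.921, 0, 1]
  ]
}}

```text
t: 3.55
tool_pos: [0.3738, -0.3065, 0.2504]
tool_rot: [-90.0, -0.0, -68.1]
ft_force: [0.1, 0.7, -0.0]
finger_gap: -0.003
```

>>> {"method": "drive_tool", "body": {
  "increments": [
    [0, 0, 0.12, 0.05, 0.23, 0, 1],
    [0, 0, 0.24, 0.1, 0.46, 0, 1],
    [0, 0, 0.36, 0.16, 0.7, 0, 1],
    [0, 0, 0.471, 0.213, 0.921, 0, 1]
  ]
}}

```text
t: 4.05
tool_pos: [0.3909, -0.2328, 0.2505]
tool_rot: [-90.0, -0.0, -46.9]
ft_force: [0.4, 0.4, 0.5]
finger_gap: 0.004
```

>>> {"method": "drive_tool", "body": {
  "increments": [
    [0, 0, 0.12, 0.05, 0.23, 0, 1],
    [0, 0, 0.24, 0.1, 0.46, 0, 1],
    [0, 0, 0.36, 0.16, 0.7, 0, 1],
    [0, 0, 0.468, 0.21, 0.92, 0, 1]
  ]
}}

```text
t: 4.55
tool_pos: [0.4077, -0.1592, 0.2505]
tool_rot: [-90.0, -0.0, -25.9]
ft_force: [0.1, 0.0, -0.1]
finger_gap: 0.003
```

>>> {"method": "drive_tool", "body": {
  "increments": [
    [0, 0, 0.12, 0.05, 0.23, 0, 1],
    [0, 0, 0.24, 0.1, 0.46, 0, 1],
    [0, 0, 0.36, 0.16, 0.7, 0, 1],
    [0, 0, 0.468, 0.21, 0.92, 0, 1],
    [0, 0, 0.468, 0.21, 0.92, 0, 1]
  ]
}}

```text
t: 5.18
tool_pos: [0.4246, -0.0854, 0.2505]
tool_rot: [-90.0, -0.0, -4.9]
ft_force: [-1.0, -0.9, -0.1]
finger_gap: -0.002
```

Run:
```python
from fit import *
o=observe(); print(o["tool_pos"],o["tool_rot"],o["joints"])
c=cam("wrist"); im=c["pixels"].copy()
p=[.5245,-.174,np.radians(-4.75)]
def d(P,col):
    for u in proj(c,P): cv2.circle(im,tuple(int(v) for v in (u+.5)),3,col,-1)
for q in PARTS: d(w(p,q),(255,0,0))
d(w(p,np.array([[-.105,.08,.106]])),(0,255,0)); d(w(p,np.array([[-.093,-.045,.095]])),(0,255,0))
d(o["tool_pos"],(255,255,0)); 
save("w1.png",im)
```

```text
[ 0.42458741 -0.08537642  0.25049016] [-9.00033444e+01 -2.35550549e-02 -4.88062189e+00] [ 35.4994243    3.32344869 -33.31971189 119.76642324   2.17034637
  57.45076492  86.17599347]
```

View pics/w1.png

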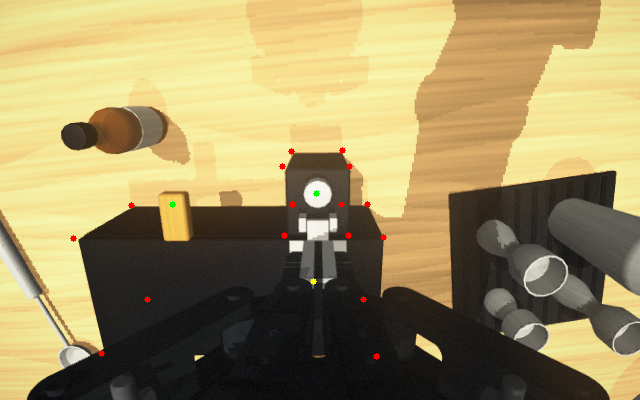

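>>> {"method": "drive_tool", "body": {
  "increments": [
    [0, 0, 0, 0, 0, -0.25, 1],
    [0, 0, 0, 0, 0, -0.5, 1],
    [0, 0, 0, 0, 0, -0.75, 1],
    [0, 0, 0, 0, 0, -0.9, 1]
  ]
}}

```text
t: 5.72
tool_pos: [0.4239, -0.087, 0.1775]
tool_rot: [-90.0, 0.1, -5.1]
ft_force: [0.1, -0.4, -0.4]
finger_gap: 0.004
```

>>> {"method": "drive_tool", "body": {
  "increments": [
    [0, 0, 0, 0, 0, -0.2, 1],
    [0, 0, 0, 0, 0, -0.4, 1],
    [0, 0, 0, 0, 0, -0.54, 1],
    [0, 0, 0, 0, 0, -0.54, 1]
  ]
}}

```text
t: 6.22
tool_pos: [0.424, -0.0861, 0.1343]
tool_rot: [-90.0, 0.1, -5.0]
ft_force: [1.8, -0.5, 0.6]
finger_gap: 0.001
```

>>> {"method": "drive_tool", "body": {
  "increments": [
    [0, 0, 0, 0, 0, -0.05, 1],
    [0, 0, 0, 0, 0, -0.1, 1],
    [0, 0, 0, 0, 0, -0.1, 1]
  ]
}}

```text
t: 6.6
tool_pos: [0.4243, -0.0863, 0.127]
tool_rot: [-90.0, 0.0, -5.0]
ft_force: [0.5, 0.5, 0.2]
finger_gap: -0.001
```

>>> {"method": "drive_tool", "body": {
  "increments": [
    [0, 0, 0, 0, 0, -0.025, 1],
    [0, 0, 0, 0, 0, -0.05, 1],
    [0, 0, 0, 0, 0, -0.07, 1],
    [0, 0, 0, 0, 0, -0.07, 1]
  ]
}}

```text
t: 7.1
tool_pos: [0.4245, -0.0863, 0.1215]
tool_rot: [-90.0, -0.0, -5.0]
ft_force: [1.2, -0.1, 2.3]
finger_gap: 0.0
```

>>> {"method": "drive_tool", "body": {
  "increments": [
    [0, 0, 0, 0, 0, -0.01, 1],
    [0, 0, 0, 0, 0, -0.02, 1],
    [0, 0, 0, 0, 0, -0.025, 1],
    [0, 0, 0, 0, 0, -0.025, 1]
  ]
}}

```text
t: 7.6
tool_pos: [0.4245, -0.0863, 0.1196]
tool_rot: [-90.0, -0.0, -5.0]
ft_force: [1.6, -1.8, 5.0]
finger_gap: 0.002
```

Run:
```python
from fit import *
c=cam("scene"); save("s2.png",c["pixels"],(180,80,330,230),4); print(observe()["ft_force"])
```

```text
[ 1.22498542 -1.67643258  4.29085486]
```

View pics/s2.png

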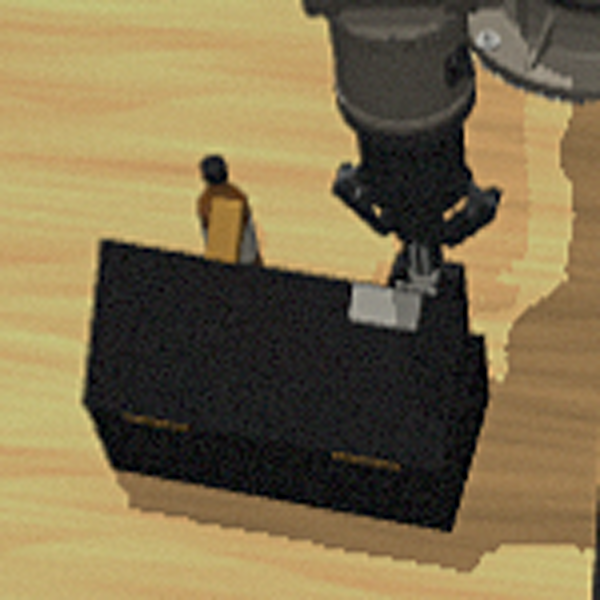

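>>> {"method": "drive_tool", "body": {
  "increments": [
    [0, 0, 0, 0, 0, 0, 1],
    [0, 0, 0, 0, 0, 0, 1],
    [0, 0, 0, 0, 0, 0, 1],
    [0, 0, 0, 0, 0, 0, 1]
  ]
}}

```text
t: 8.15
tool_pos: [0.4245, -0.0863, 0.1195]
tool_rot: [-90.0, -0.0, -5.0]
ft_force: [2.2, -0.7, 3.8]
finger_gap: -0.001
```

Run:
```python
from fit import *
c=cam("scene"); save("s3.png",c["pixels"],(180,80,330,230),4); print(observe()["ft_force"])
c=cam("wrist"); save("w3.png",c["pixels"])
```

```text
[ 3.21745949 -0.0509453   3.95046438]
```

View pics/s3.png

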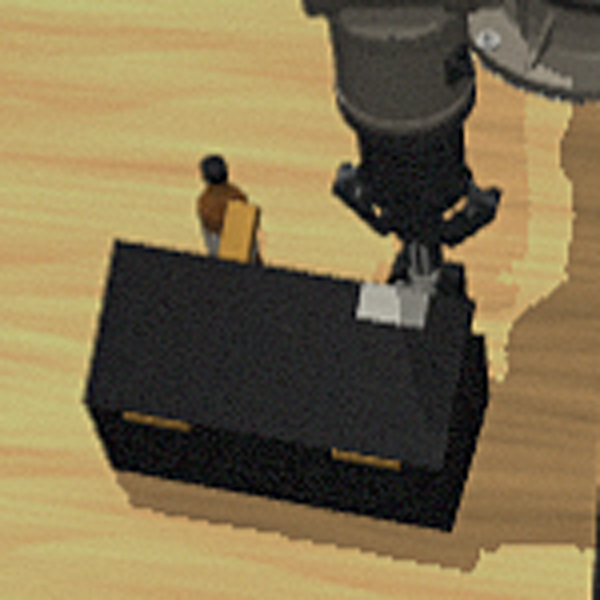

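View pics/w3.png

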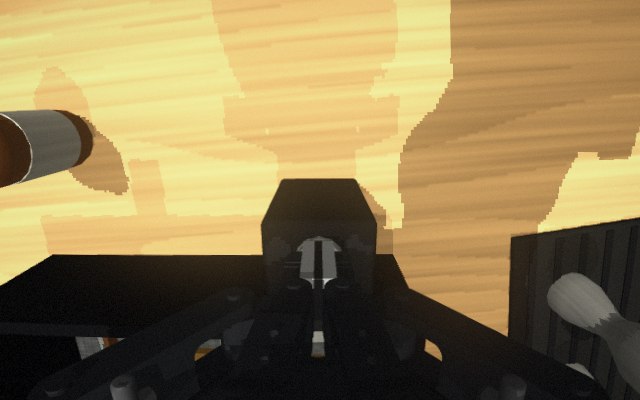

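```bash
cat >> fit.py <<'E'
CP=[.5245,-.174,np.radians(-4.75)]
def lidpt(th,v=(-.156,-.045,.005)):
    x,y,z=v; c,s=np.cos(th),np.sin(th)
    # front (-x) rises: rotate about y
    return w(CP,np.array([[.063+x*c+z*s, y, .09-x*s+z*c]]))[0]
E
python3 - <<'E'
from fit import *
c=cam("scene")
for t in (0,.2,.3,.4,.5,.6,.7): print(t,proj(c,lidpt(t))[0],proj(c,[lidpt(t,(-.126,-.138,.01)),lidpt(t,(-.126,.138,.01))]).round(1).tolist(),lidpt(t).round(4))
E
```

```text
0 [246.18186366 144.64589715] [[214.5, 146.2], [300.8, 161.1]] [ 0.4281 -0.2111  0.095 ]
0.2 [244.37496889 139.33234049] [[212.4, 142.2], [300.1, 157.3]] [ 0.4322 -0.2115  0.1259]
0.3 [243.23881219 137.26487245] [[211.2, 140.8], [299.7, 155.9]] [ 0.4365 -0.2118  0.1409]
0.4 [241.95409643 135.63403125] [[209.8, 139.7], [299.1, 154.9]] [ 0.4423 -0.2123  0.1554]
0.5 [240.52798374 134.47040083] [[208.3, 139.0], [298.4, 154.4]] [ 0.4495 -0.2129  0.1692]
0.6 [238.96962377 133.80193872] [[206.7, 138.7], [297.7, 154.2]] [ 0.4581 -0.2136  0.1822]
0.7 [237.29030297 133.65316363] [[205.0, 138.8], [296.8, 154.5]] [ 0.4679 -0.2144  0.1943]
```

>>> {"method": "drive_tool", "body": {
  "increments": [
    [0, 0, 0, 0, 0, 0.1, 1],
    [0, 0, 0, 0, 0, 0.3, 1],
    [0, 0, 0, 0, 0, 0.6, 1],
    [0, 0, 0, 0, 0, 0.9, 1]
  ]
}}

```text
t: 8.8
tool_pos: [0.4239, -0.086, 0.193]
tool_rot: [-90.0, 0.0, -5.0]
ft_force: [-0.6, -0.1, 0.0]
finger_gap: -0.001
```

>>> {"method": "drive_tool", "body": {
  "increments": [
    [0, 0, 0, 0.0, -0.1, 0.3, 0.8],
    [0, 0, 0, 0.1, -0.3, 0.5, 0.6],
    [0, 0, 0, 0.2, -0.6, 0.6, 0.4],
    [0, 0, 0, 0.3, -0.9, 0.6, 0.35],
    [0, 0, 0, 0.3, -0.9, 0.6, 0.35]
  ]
}}

```text
t: 9.43
tool_pos: [0.4483, -0.1599, 0.2393]
tool_rot: [-90.0, 0.0, -5.1]
ft_force: [0.2, 1.3, -0.4]
finger_gap: 0.651
```

Run:
```python
from fit import *
c=cam("scene"); im=cv2.resize(c["pixels"],None,fx=4,fy=4,interpolation=cv2.INTER_CUBIC)
for t,col in((.4,(255,0,0)),(.5,(0,255,0)),(.6,(0,0,255))):
    for P in(lidpt(t),lidpt(t,(-.126,-.138,.01)),lidpt(t,(-.126,.138,.01))):
        u=proj(c,P)[0]; cv2.circle(im,tuple(int(v) for v in (u+.5)*4),2,col,-1)
save("s4.png",im,(720,320,1320,920))
c=cam("wrist"); im=c["pixels"].copy()
for t,col in((.4,(255,0,0)),(.5,(0,255,0)),(.6,(0,0,255))):
    for P in(lidpt(t),lidpt(t,(-.168,-.033,.01)),lidpt(t,(-.168,-.057,.01))):
        u=proj(c,P)[0]; cv2.circle(im,tuple(int(v) for v in (u+.5)),2,col,-1)
save("w4.png",im); print(observe()["tool_pos"],observe()["finger_gap"])
```

```text
[ 0.44798112 -0.15809282  0.23912181] 0.6491960128888886
```

View pics/s4.png

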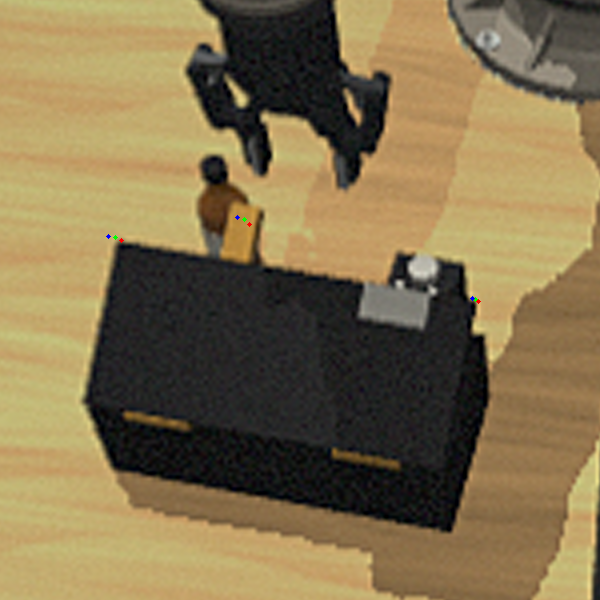

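View pics/w4.png

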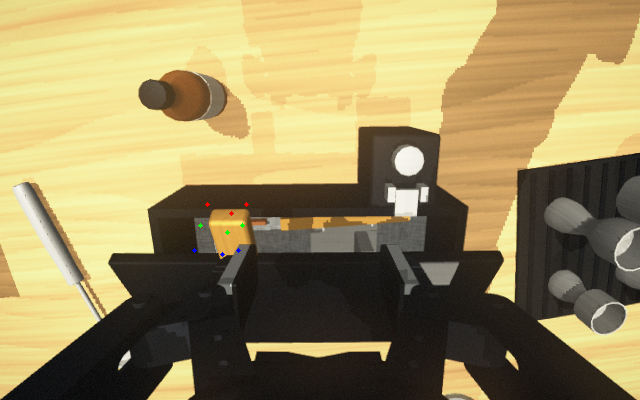

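>>> {"method": "drive_tool", "body": {
  "increments": [
    [0, 0, 0, 0, -0.2, 0, 0.4],
    [0, 0, 0, -0.03, -0.45, 0, 0.45],
    [0, 0, 0, -0.055, -0.68, 0, 0.45],
    [0, 0, 0, -0.055, -0.68, -0.25, 0.45],
    [0, 0, 0, -0.055, -0.68, -0.5, 0.45],
    [0, 0, 0, -0.055, -0.68, -0.75, 0.45],
    [0, 0, 0, -0.055, -0.68, -0.75, 0.45]
  ]
}}

```text
t: 10.4
tool_pos: [0.4431, -0.2128, 0.1784]
tool_rot: [-89.9, 0.1, -5.0]
ft_force: [0.0, -0.1, 0.0]
finger_gap: 0.55
```

Run:
```python
from fit import *
c=cam("wrist"); save("w5.png",c["pixels"])
print(observe()["tool_pos"],observe()["finger_gap"],observe()["ft_force"])
```

```text
[ 0.44367876 -0.21290722  0.17937155] 0.5532465303771913 [0.70386951 0.89183014 0.11009602]
```

View pics/w5.png

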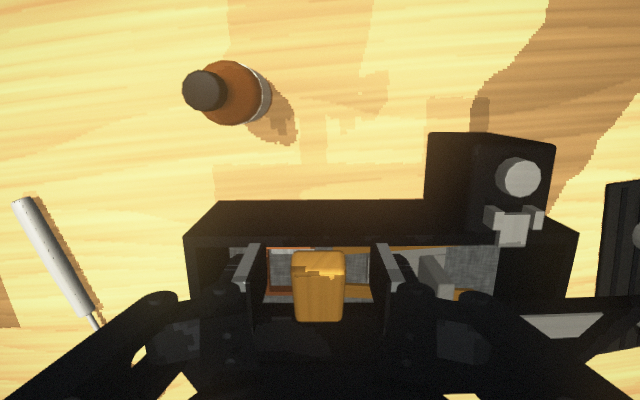

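>>> {"method": "drive_tool", "body": {
  "increments": [
    [0, 0, 0, 0, 0, -0.13, 0.45],
    [0, 0, 0, 0, 0, -0.26, 0.45],
    [0, 0, 0, 0, 0, -0.26, 0.55],
    [0, 0, 0, 0, 0, -0.26, 0.65],
    [0, 0, 0, 0, 0, -0.26, 0.75],
    [0, 0, 0, 0, 0, -0.26, 0.8],
    [0, 0, 0, 0, 0, -0.26, 0.8]
  ]
}}

```text
t: 11.32
tool_pos: [0.444, -0.2128, 0.1589]
tool_rot: [-90.0, -0.0, -5.0]
ft_force: [-1.1, -2.0, -0.2]
finger_gap: 0.271
```

Run:
```python
from fit import *
c=cam("wrist"); im=c["pixels"].copy()
save("w6.png",im)
print(observe()["tool_pos"],observe()["finger_gap"],observe()["ft_force"])
c=cam("scene"); save("s6.png",c["pixels"],(180,80,330,230),4)
```

```text
[ 0.44391229 -0.21281109  0.15880272] 0.2705106884613397 [-2.37192833 -2.04313517  1.39967944]
```

View pics/w6.png

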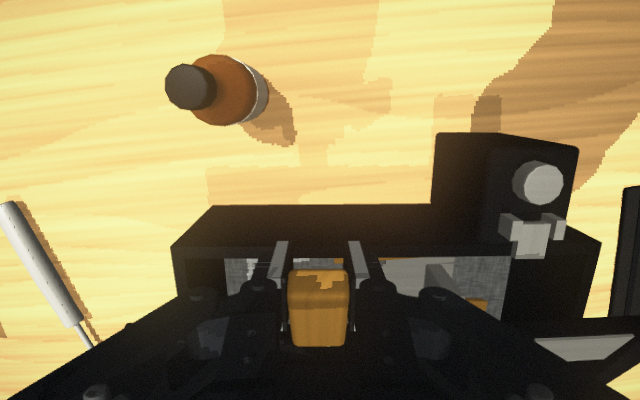

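View pics/s6.png

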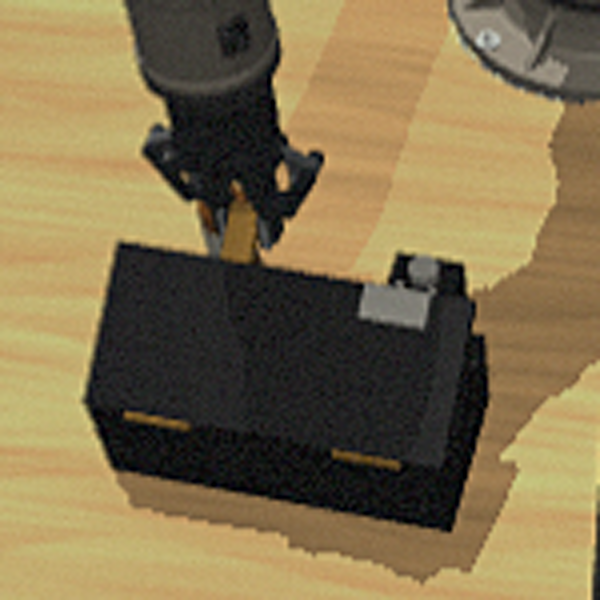

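Run:
```python
from fit import *
ths=[.424,.78,1.1,1.4,1.66,1.9]
for a,b in zip(ths[:-1],ths[1:]):
    P0=lidpt(a); n=12
    print(a,b,[[0,0,0]+((lidpt(a+(b-a)*(k+1)/n)-P0)/.08).round(3).tolist()+[1] for k in range(n)],lidpt(b).round(4))
```

```text
0.424 0.78 [[0, 0, 0, 0.026, -0.002, 0.052, 1], [0, 0, 0, 0.054, -0.004, 0.102, 1], [0, 0, 0, 0.083, -0.007, 0.152, 1], [0, 0, 0, 0.114, -0.009, 0.201, 1], [0, 0, 0, 0.146, -0.012, 0.249, 1], [0, 0, 0, 0.179, -0.015, 0.297, 1], [0, 0, 0, 0.214, -0.018, 0.343, 1], [0, 0, 0, 0.25, -0.021, 0.388, 1], [0, 0, 0, 0.288, -0.024, 0.432, 1], [0, 0, 0, 0.327, -0.027, 0.475, 1], [0, 0, 0, 0.367, -0.03, 0.516, 1], [0, 0, 0, 0.408, -0.034, 0.557, 1]] [ 0.4765 -0.2152  0.2033]
0.78 1.1 [[0, 0, 0, 0.038, -0.003, 0.035, 1], [0, 0, 0, 0.077, -0.006, 0.07, 1], [0, 0, 0, 0.117, -0.01, 0.103, 1], [0, 0, 0, 0.158, -0.013, 0.135, 1], [0, 0, 0, 0.199, -0.017, 0.166, 1], [0, 0, 0, 0.242, -0.02, 0.196, 1], [0, 0, 0, 0.285, -0.024, 0.225, 1], [0, 0, 0, 0.329, -0.027, 0.252, 1], [0, 0, 0, 0.374, -0.031, 0.278, 1], [0, 0, 0, 0.419, -0.035, 0.304, 1], [0, 0, 0, 0.465, -0.039, 0.328, 1], [0, 0, 0, 0.512, -0.043, 0.35, 1]] [ 0.5175 -0.2186  0.2313]
1.1 1.4 [[0, 0, 0, 0.044, -0.004, 0.02, 1], [0, 0, 0, 0.089, -0.007, 0.039, 1], [0, 0, 0, 0.134, -0.011, 0.057, 1], [0, 0, 0, 0.18, -0.015, 0.074, 1], [0, 0, 0, 0.226, 
[... 535 characters left out ...]
.024, 0.019, 1], [0, 0, 0, 0.336, -0.028, 0.018, 1], [0, 0, 0, 0.378, -0.031, 0.016, 1], [0, 0, 0, 0.42, -0.035, 0.013, 1], [0, 0, 0, 0.462, -0.038, 0.009, 1], [0, 0, 0, 0.504, -0.042, 0.004, 1]] [ 0.6024 -0.2256  0.2449]
1.66 1.9 [[0, 0, 0, 0.039, -0.003, -0.005, 1], [0, 0, 0, 0.077, -0.006, -0.011, 1], [0, 0, 0, 0.115, -0.01, -0.018, 1], [0, 0, 0, 0.153, -0.013, -0.025, 1], [0, 0, 0, 0.192, -0.016, -0.033, 1], [0, 0, 0, 0.229, -0.019, -0.042, 1], [0, 0, 0, 0.267, -0.022, -0.052, 1], [0, 0, 0, 0.304, -0.025, -0.062, 1], [0, 0, 0, 0.342, -0.028, -0.074, 1], [0, 0, 0, 0.379, -0.031, -0.085, 1], [0, 0, 0, 0.416, -0.035, -0.098, 1], [0, 0, 0, 0.452, -0.038, -0.112, 1]] [ 0.6385 -0.2286  0.236 ]
```

>>> {"method": "drive_tool", "body": {
  "increments": [
    [0, 0, 0, 0.026, -0.002, 0.052, 1],
    [0, 0, 0, 0.054, -0.004, 0.102, 1],
    [0, 0, 0, 0.083, -0.007, 0.152, 1],
    [0, 0, 0, 0.114, -0.009, 0.201, 1],
    [0, 0, 0, 0.146, -0.012, 0.249, 1],
    [0, 0, 0, 0.179, -0.015, 0.297, 1],
    [0, 0, 0, 0.214, -0.018, 0.343, 1],
    [0, 0, 0, 0.25, -0.021, 0.388, 1],
    [0, 0, 0, 0.288, -0.024, 0.432, 1],
    [0, 0, 0, 0.327, -0.027, 0.475, 1],
    [0, 0, 0, 0.367, -0.03, 0.516, 1],
    [0, 0, 0, 0.408, -0.034, 0.557, 1]
  ]
}}

```text
t: 12.92
tool_pos: [0.4767, -0.2154, 0.2034]
tool_rot: [-90.0, 0.0, -5.0]
ft_force: [-2.4, -2.4, -5.2]
finger_gap: 0.27
```

Run:
```python
from fit import *
c=cam("wrist"); save("w7.png",c["pixels"])
c=cam("scene"); save("s7.png",c["pixels"],(180,80,330,230),4)
```

```text
(no output)
```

View pics/s7.png

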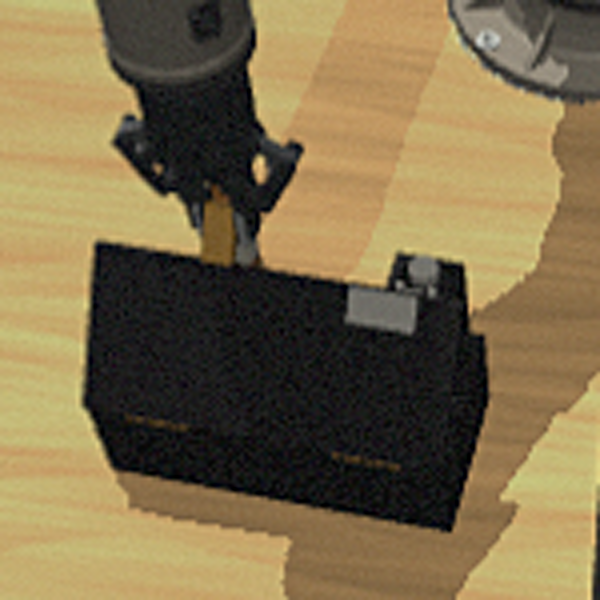

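View pics/w7.png

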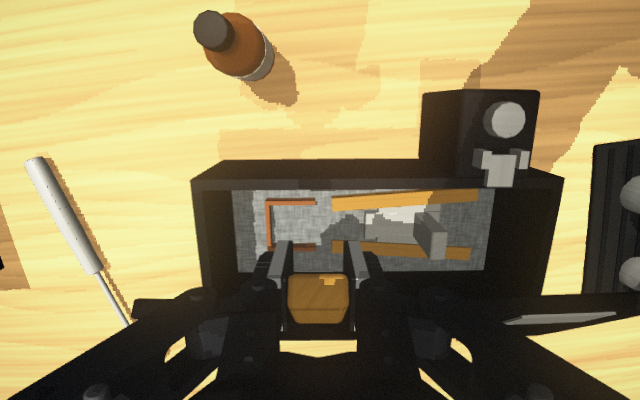

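>>> {"method": "drive_tool", "body": {
  "increments": [
    [0, 0, 0, 0.038, -0.003, 0.035, 1],
    [0, 0, 0, 0.077, -0.006, 0.07, 1],
    [0, 0, 0, 0.117, -0.01, 0.103, 1],
    [0, 0, 0, 0.158, -0.013, 0.135, 1],
    [0, 0, 0, 0.199, -0.017, 0.166, 1],
    [0, 0, 0, 0.242, -0.02, 0.196, 1],
    [0, 0, 0, 0.285, -0.024, 0.225, 1],
    [0, 0, 0, 0.329, -0.027, 0.252, 1],
    [0, 0, 0, 0.374, -0.031, 0.278, 1],
    [0, 0, 0, 0.419, -0.035, 0.304, 1],
    [0, 0, 0, 0.465, -0.039, 0.328, 1],
    [0, 0, 0, 0.512, -0.043, 0.35, 1]
  ]
}}

```text
t: 14.52
tool_pos: [0.5178, -0.2187, 0.2314]
tool_rot: [-90.0, 0.0, -5.0]
ft_force: [-3.0, -1.2, -0.6]
finger_gap: 0.267
```

>>> {"method": "drive_tool", "body": {
  "increments": [
    [0, 0, 0, 0.044, -0.004, 0.02, 1],
    [0, 0, 0, 0.089, -0.007, 0.039, 1],
    [0, 0, 0, 0.134, -0.011, 0.057, 1],
    [0, 0, 0, 0.18, -0.015, 0.074, 1],
    [0, 0, 0, 0.226, -0.019, 0.09, 1],
    [0, 0, 0, 0.272, -0.023, 0.104, 1],
    [0, 0, 0, 0.319, -0.027, 0.117, 1],
    [0, 0, 0, 0.366, -0.03, 0.129, 1],
    [0, 0, 0, 0.414, -0.034, 0.14, 1],
    [0, 0, 0, 0.461, -0.038, 0.15, 1],
    [0, 0, 0, 0.509, -0.042, 0.159, 1],
    [0, 0, 0, 0.557, -0.046, 0.166, 1]
  ]
}}

```text
t: 16.02
tool_pos: [0.5624, -0.2224, 0.2446]
tool_rot: [-90.0, -0.0, -5.0]
ft_force: [-3.5, 2.8, 1.4]
finger_gap: 0.272
```

>>> {"method": "drive_tool", "body": {
  "increments": [
    [0, 0, 0, 0.042, -0.003, 0.005, 1],
    [0, 0, 0, 0.084, -0.007, 0.01, 1],
    [0, 0, 0, 0.126, -0.01, 0.013, 1],
    [0, 0, 0, 0.168, -0.014, 0.016, 1],
    [0, 0, 0, 0.21, -0.017, 0.018, 1],
    [0, 0, 0, 0.252, -0.021, 0.019, 1],
    [0, 0, 0, 0.294, -0.024, 0.019, 1],
    [0, 0, 0, 0.336, -0.028, 0.018, 1],
    [0, 0, 0, 0.378, -0.031, 0.016, 1],
    [0, 0, 0, 0.42, -0.035, 0.013, 1],
    [0, 0, 0, 0.462, -0.038, 0.009, 1],
    [0, 0, 0, 0.504, -0.042, 0.004, 1]
  ]
}}

```text
t: 17.52
tool_pos: [0.6029, -0.2257, 0.245]
tool_rot: [-90.0, -0.0, -5.0]
ft_force: [-3.0, 4.4, 4.2]
finger_gap: 0.272
```

>>> {"method": "drive_tool", "body": {
  "increments": [
    [0, 0, 0, 0.039, -0.003, -0.005, 1],
    [0, 0, 0, 0.077, -0.006, -0.011, 1],
    [0, 0, 0, 0.115, -0.01, -0.018, 1],
    [0, 0, 0, 0.153, -0.013, -0.025, 1],
    [0, 0, 0, 0.192, -0.016, -0.033, 1],
    [0, 0, 0, 0.229, -0.019, -0.042, 1],
    [0, 0, 0, 0.267, -0.022, -0.052, 1],
    [0, 0, 0, 0.304, -0.025, -0.062, 1],
    [0, 0, 0, 0.342, -0.028, -0.074, 1],
    [0, 0, 0, 0.379, -0.031, -0.085, 1],
    [0, 0, 0, 0.416, -0.035, -0.098, 1],
    [0, 0, 0, 0.416, -0.035, -0.098, 1]
  ]
}}

```text
t: 19.02
tool_pos: [0.6364, -0.2284, 0.2373]
tool_rot: [-90.0, -0.1, -5.0]
ft_force: [-1.3, 3.7, 4.7]
finger_gap: 0.273
```

>>> {"method": "drive_tool", "body": {
  "increments": [
    [0, 0, 0, 0.018, -0.0015, -0.0065, 1],
    [0, 0, 0, 0.036, -0.003, -0.014, 1],
    [0, 0, 0, 0.05, -0.004, -0.02, 1],
    [0, 0, 0, 0.05, -0.004, -0.02, 1],
    [0, 0, 0, 0.05, -0.004, -0.02, 1]
  ]
}}

```text
t: 19.65
tool_pos: [0.6404, -0.2288, 0.2358]
tool_rot: [-90.0, -0.1, -5.0]
ft_force: [-0.5, 4.5, 5.9]
finger_gap: 0.266
```

Run:
```python
from fit import *
c=cam("wrist"); save("w8.png",c["pixels"])
c=cam("scene"); save("s8.png",c["pixels"],(150,60,350,230),4)
```

```text
(no output)
```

View pics/s8.png

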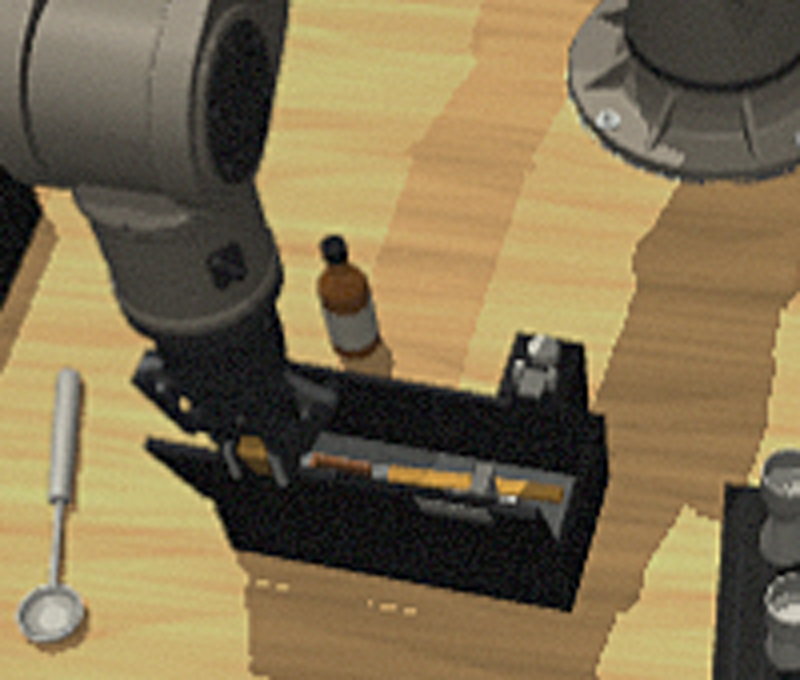

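View pics/w8.png

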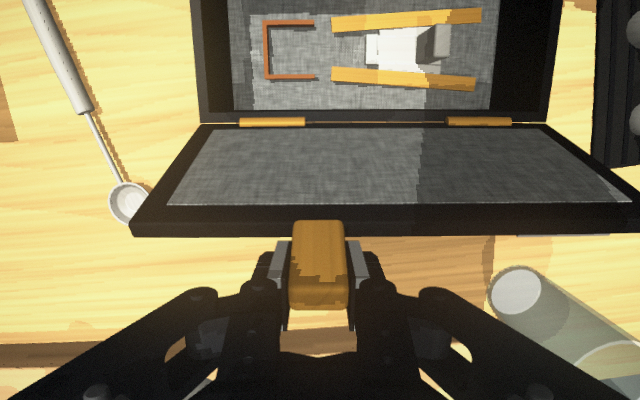

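>>> {"method": "drive_tool", "body": {
  "increments": [
    [0, 0, 0, 0.018, -0.0015, -0.007, 1],
    [0, 0, 0, 0.036, -0.003, -0.014, 1],
    [0, 0, 0, 0.036, -0.003, -0.014, 1]
  ]
}}

```text
t: 20.12
tool_pos: [0.6415, -0.2289, 0.2353]
tool_rot: [-90.0, 0.1, -5.0]
ft_force: [-20.1, 8.7, 22.6]
finger_gap: 0.27
```

>>> {"method": "drive_tool", "body": {
  "increments": [
    [0, 0, 0, -0.014, 0, 0.006, 1],
    [0, 0, 0, -0.014, 0, 0.006, 0.7],
    [0, 0, 0, -0.014, 0, 0.006, 0.6],
    [0, 0, 0, -0.014, 0, 0.006, 0.5],
    [0, 0, 0, -0.014, 0, 0.006, 0.45],
    [0, 0, 0, -0.014, 0, 0.006, 0.4]
  ]
}}

```text
t: 20.88
tool_pos: [0.6415, -0.2293, 0.2347]
tool_rot: [-90.0, -0.0, -5.0]
ft_force: [0.1, -0.3, 1.0]
finger_gap: 0.6
```

>>> {"method": "drive_tool", "body": {
  "increments": [
    [0, 0, 0, 0, 0, 0.2, 0.4],
    [0, 0, 0, 0, 0, 0.5, 0.4],
    [0, 0, 0, 0, 0, 0.8, 0.4],
    [0, 0, 0, 0, 0, 1, 0.4]
  ]
}}

```text
t: 21.38
tool_pos: [0.6418, -0.2292, 0.3171]
tool_rot: [-90.0, -0.1, -5.0]
ft_force: [-0.1, -0.0, -0.2]
finger_gap: 0.601
```

Run:
```python
from fit import *
c=cam("wrist"); save("w9.png",c["pixels"])
for n in("tall_jigger_a_mid","short_jigger_mid"):
    for r in trace(n,"wrist"): print(n,r["score"],r["extent"])
o=observe(); print(o["tool_pos"],o["tool_rot"],o["joints"],o["ft_force"])
c=cam("scene"); save("s9.png",c["pixels"],(150,60,400,250),3)
print(lidpt(1.9,(-.168,-.045,0)))
```

```text
short_jigger_mid 0.9 [576.7, 95.8, 640.0, 134.1]
[ 0.64169086 -0.22924942  0.31560246] [-9.00272589e+01 -7.43309225e-02 -4.99301159e+00] [ 33.12400052  24.51163807 -26.45105885  85.27553964  11.18054399
  72.75332383  90.43628953] [-0.26997656 -0.50452907  0.60240615]
[ 0.63768337 -0.2285599   0.24897841]
```

View pics/s9.png

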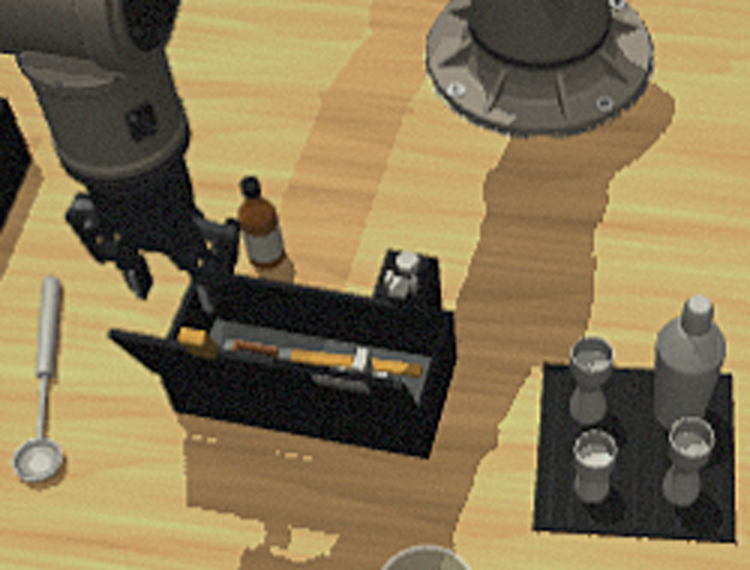

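View pics/w9.png

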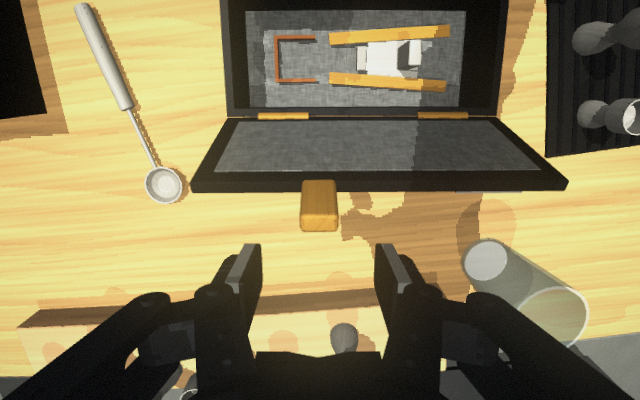

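>>> {"method": "drive_tool", "body": {
  "increments": [
    [0, 0, 0, -0.02, 0.2, 0, 0.4],
    [0, 0, 0, -0.04, 0.45, 0, 0.4],
    [0, 0, 0, -0.06, 0.7, 0, 0.35],
    [0, 0, 0, -0.08, 0.95, 0, 0.35]
  ]
}}

```text
t: 22.08
tool_pos: [0.6349, -0.1512, 0.3148]
tool_rot: [-90.0, 0.0, -4.9]
ft_force: [0.4, -0.0, -0.4]
finger_gap: 0.646
```

>>> {"method": "drive_tool", "body": {
  "increments": [
    [0, 0, 0, -0.02, 0.25, 0, 0.35],
    [0, 0, 0, -0.04, 0.5, 0, 0.35],
    [0, 0, 0, -0.06, 0.75, 0, 0.35],
    [0, 0, 0, -0.08, 1, 0, 0.35]
  ]
}}

```text
t: 22.58
tool_pos: [0.6285, -0.0719, 0.3148]
tool_rot: [-90.0, -0.0, -5.0]
ft_force: [0.8, -0.5, 0.4]
finger_gap: 0.651
```

>>> {"method": "drive_tool", "body": {
  "increments": [
    [0, 0, 0, -0.02, 0.25, 0, 0.35],
    [0, 0, 0, -0.04, 0.5, 0, 0.35],
    [0, 0, 0, -0.06, 0.75, 0, 0.35],
    [0, 0, 0, -0.08, 1, 0, 0.35]
  ]
}}

```text
t: 23.08
tool_pos: [0.6221, 0.0081, 0.3148]
tool_rot: [-90.0, 0.0, -5.0]
ft_force: [-0.6, 0.0, 0.2]
finger_gap: 0.648
```

>>> {"method": "drive_tool", "body": {
  "increments": [
    [0, 0, 0, -0.02, 0.25, -0.2, 0.35],
    [0, 0, 0, -0.04, 0.5, -0.5, 0.35],
    [0, 0, 0, -0.06, 0.75, -0.8, 0.35],
    [0, 0, 0, -0.08, 0.95, -1, 0.35]
  ]
}}

```text
t: 23.58
tool_pos: [0.6154, 0.0842, 0.2337]
tool_rot: [-90.0, 0.1, -5.0]
ft_force: [1.1, 0.8, -0.2]
finger_gap: 0.65
```

>>> {"method": "drive_tool", "body": {
  "increments": [
    [0, 0, 0, -0.02, 0.25, -0.1, 0.35],
    [0, 0, 0, -0.05, 0.5, -0.1, 0.35],
    [0, 0, 0, -0.08, 0.54, -0.1, 0.35],
    [0, 0, 0, -0.08, 0.54, -0.1, 0.35]
  ]
}}

```text
t: 24.08
tool_pos: [0.6096, 0.1259, 0.2273]
tool_rot: [-90.0, -0.0, -5.0]
ft_force: [-0.2, 0.3, -0.1]
finger_gap: 0.65
```

Run:
```python
from fit import *
c=cam("wrist"); 
o=observe(); print(o["tool_pos"],o["tool_rot"],o["joints"],o["ft_force"])
for n in("short_jigger_mid",):
    for r in trace(n,"wrist"): print(n,r["score"],r["extent"])
im=c["pixels"].copy()
for p in ([.6095,.126],):
    for z,col in((.006,(255,0,0)),(.081,(0,255,0)),(.055,(0,0,255))):
      R=.02 if z>.01 else .018
      for a in np.arange(0,6.28,.4):
        u=proj(c,[p[0]+R*np.cos(a),p[1]+R*np.sin(a),z])[0]; cv2.circle(im,tuple(int(v) for v in u+.5),1,col,-1)
save("w10.png",im)
```

```text
[0.60972778 0.12531868 0.22720647] [-9.00232708e+01 -4.01441368e-02 -5.02904318e+00] [  7.82935753  23.99733185 -33.0115335   98.73711483  14.63900482
  61.56561649  55.02547228] [-0.26341726 -0.04413592  0.93831828]
short_jigger_mid 0.68 [296.0, 157.3, 344.0, 217.4]
```

View pics/w10.png

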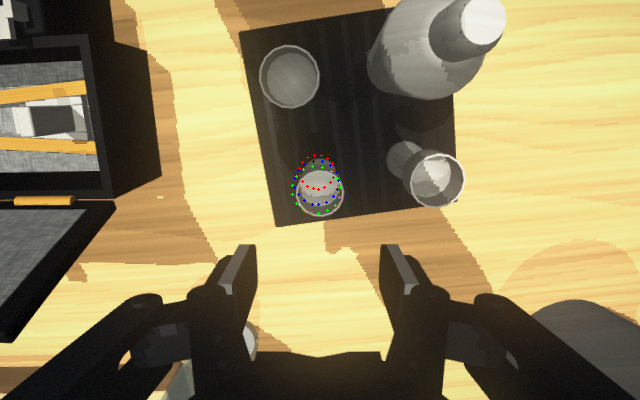

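Run:
```python
from fit import *
c=cam("wrist"); 
save("w11.png",c["pixels"],(270,130,370,240),6)
print(atz(c,[[320,192.5],[296,192.5],[344,192.5],[320,217],[320,168]],.081))
```

```text
[[0.61206029 0.12834776 0.081     ]
 [0.61028828 0.10869477 0.081     ]
 [0.61382943 0.14800143 0.081     ]
 [0.6332614  0.12647058 0.081     ]
 [0.59171246 0.13015038 0.081     ]]
```

View pics/w11.png

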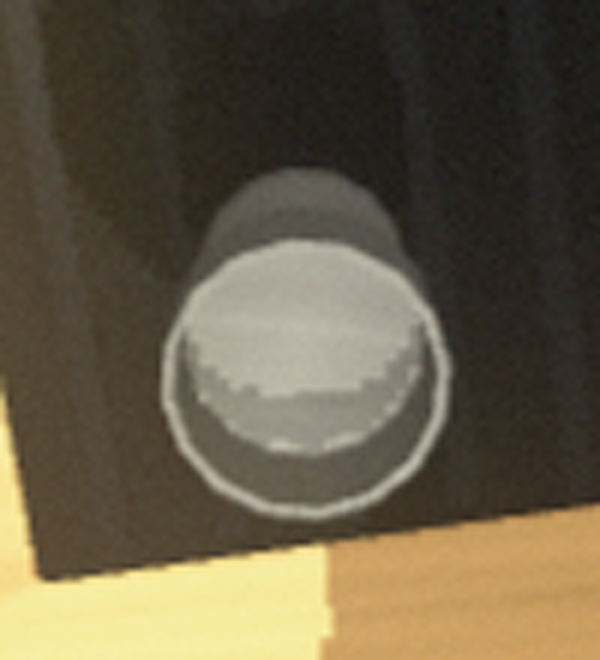

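>>> {"method": "drive_tool", "body": {
  "increments": [
    [0, 0, 0, 0.04, 0.04, -0.2, 0.35],
    [0, 0, 0, 0.04, 0.04, -0.5, 0.35],
    [0, 0, 0, 0.04, 0.04, -0.8, 0.35],
    [0, 0, 0, 0.04, 0.04, -1, 0.35]
  ]
}}

```text
t: 24.72
tool_pos: [0.6122, 0.1288, 0.1448]
tool_rot: [-90.0, 0.1, -5.0]
ft_force: [-0.2, -0.0, -0.1]
finger_gap: 0.649
```

>>> {"method": "drive_tool", "body": {
  "increments": [
    [0, 0, 0, 0, 0, -0.2, 0.35],
    [0, 0, 0, 0, 0, -0.4, 0.35],
    [0, 0, 0, 0, 0, -0.4, 0.35]
  ]
}}

```text
t: 25.1
tool_pos: [0.6121, 0.129, 0.1136]
tool_rot: [-90.0, 0.1, -5.0]
ft_force: [0.3, -0.1, 0.5]
finger_gap: 0.653
```

Run:
```python
from fit import *
c=cam("wrist"); save("w12.png",c["pixels"])
o=observe(); print(o["tool_pos"],o["ft_force"])
```

```text
[0.61253436 0.12920779 0.11445557] [-0.13396127  0.28361793  1.14591696]
```

View pics/w12.png

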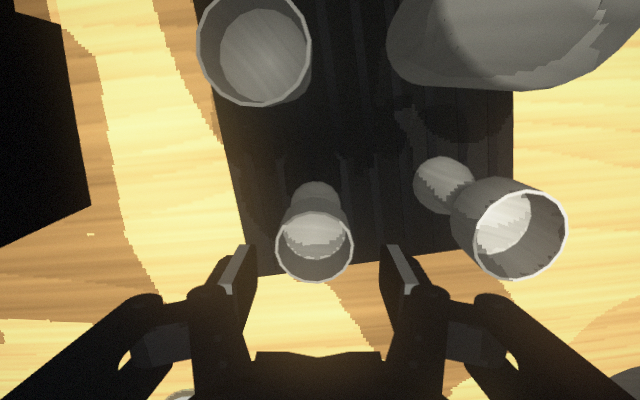

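Run:
```python
from fit import *
c=cam("wrist")
print(atz(c,[[315,247],[276,247],[353.5,247],[315,283],[315,212]],.081).round(4))
save("w13.png",c["pixels"],(260,170,370,300),5)
```

```text
[[0.6126 0.1296 0.081 ]
 [0.6109 0.1102 0.081 ]
 [0.6144 0.1488 0.081 ]
 [0.6328 0.1278 0.081 ]
 [0.5943 0.1313 0.081 ]]
```

View pics/w13.png

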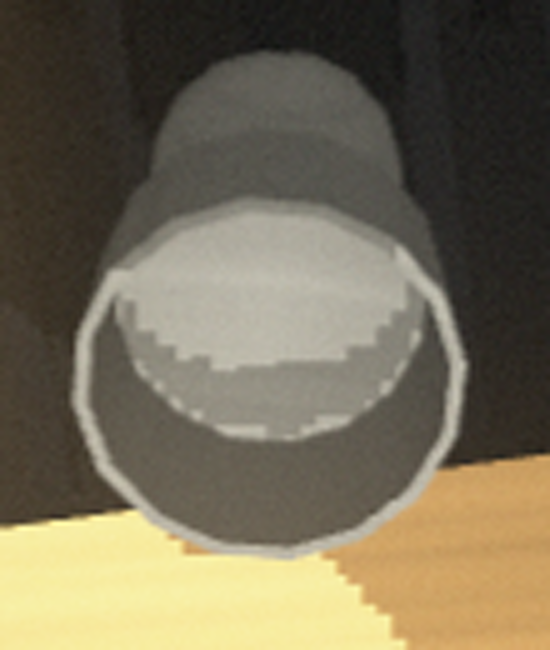

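>>> {"method": "drive_tool", "body": {
  "increments": [
    [0, 0, 0, 0.005, 0.004, -0.2, 0.35],
    [0, 0, 0, 0.005, 0.004, -0.4, 0.35],
    [0, 0, 0, 0.005, 0.004, -0.58, 0.35],
    [0, 0, 0, 0.005, 0.004, -0.58, 0.35],
    [0, 0, 0, 0.005, 0.004, -0.58, 0.43],
    [0, 0, 0, 0.005, 0.004, -0.58, 0.48],
    [0, 0, 0, 0.005, 0.004, -0.58, 0.53],
    [0, 0, 0, 0.005, 0.004, -0.58, 0.6],
    [0, 0, 0, 0.005, 0.004, -0.58, 0.8],
    [0, 0, 0, 0.005, 0.004, -0.58, 1]
  ]
}}

```text
t: 26.45
tool_pos: [0.6135, 0.1292, 0.0691]
tool_rot: [-90.0, -0.1, -5.0]
ft_force: [-1.2, -3.1, 6.3]
finger_gap: 0.454
```

Run:
```python
from fit import *
c=cam("wrist"); save("w14.png",c["pixels"])
o=observe(); print(o["tool_pos"],o["ft_force"],o["finger_gap"])
```

```text
[0.61353965 0.12920883 0.0690862 ] [-0.54171898 -1.98542326  6.57735687] 0.4490809013115701
```

View pics/w14.png

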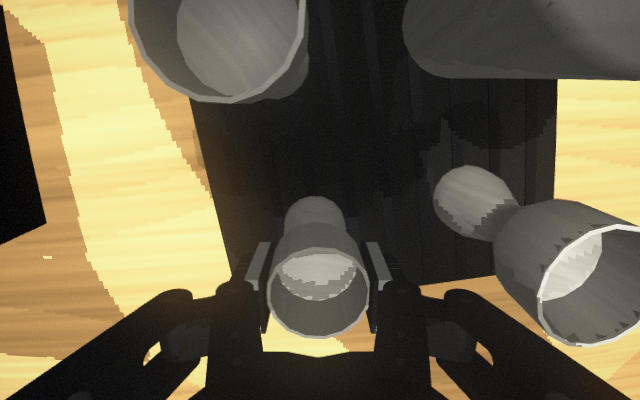

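>>> {"method": "drive_tool", "body": {
  "increments": [
    [0, 0, 0, 0, 0, 0.1, 1],
    [0, 0, 0, 0, 0, 0.3, 1],
    [0, 0, 0, 0, 0, 0.6, 1],
    [0, 0, 0, 0, 0, 0.9, 1]
  ]
}}

```text
t: 27.0
tool_pos: [0.6131, 0.1298, 0.1422]
tool_rot: [-90.0, -0.0, -5.0]
ft_force: [-0.3, -0.1, -0.8]
finger_gap: 0.45
```

>>> {"method": "drive_tool", "body": {
  "increments": [
    [0, 0, 0, 0, 0, 0.3, 1],
    [0, 0, 0, 0, 0, 0.6, 1],
    [0, 0, 0, -0.2, -0.3, 0.9, 1],
    [0, 0, 0, -0.4, -0.6, 0.9, 1]
  ]
}}

```text
t: 27.5
tool_pos: [0.5815, 0.0817, 0.2153]
tool_rot: [-90.0, -0.2, -4.9]
ft_force: [1.3, 0.2, -1.5]
finger_gap: 0.448
```

>>> {"method": "drive_tool", "body": {
  "increments": [
    [0, 0, 0, -0.2, -0.25, 0, 1],
    [0, 0, 0, -0.4, -0.5, 0, 1],
    [0, 0, 0, -0.6, -0.75, 0, 1],
    [0, 0, 0, -0.8, -1, 0, 1]
  ]
}}

```text
t: 28.0
tool_pos: [0.5166, 0.0011, 0.2135]
tool_rot: [-90.0, -0.1, -5.0]
ft_force: [0.2, 0.7, -0.3]
finger_gap: 0.452
```

Run:
```python
from fit import *
c=cam("wrist"); save("w15.png",c["pixels"])
o=observe(); print(o["tool_pos"],o["ft_force"],o["finger_gap"])
c=cam("scene"); save("s15.png",c["pixels"],(150,60,400,250),3)
```

```text
[ 0.51478088 -0.00160081  0.21316463] [-0.62957301 -3.17185481 -0.8834711 ] 0.452941524621175
```

View pics/w15.png

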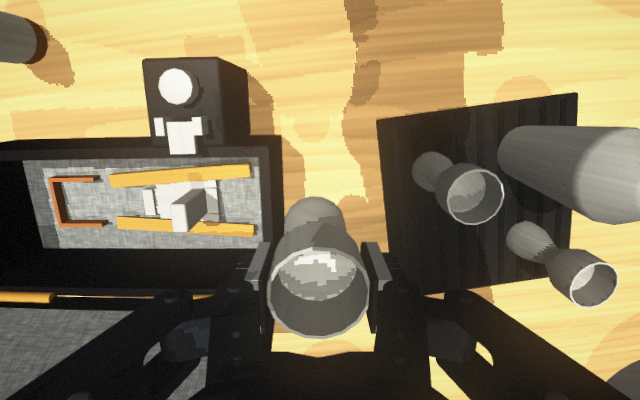

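View pics/s15.png

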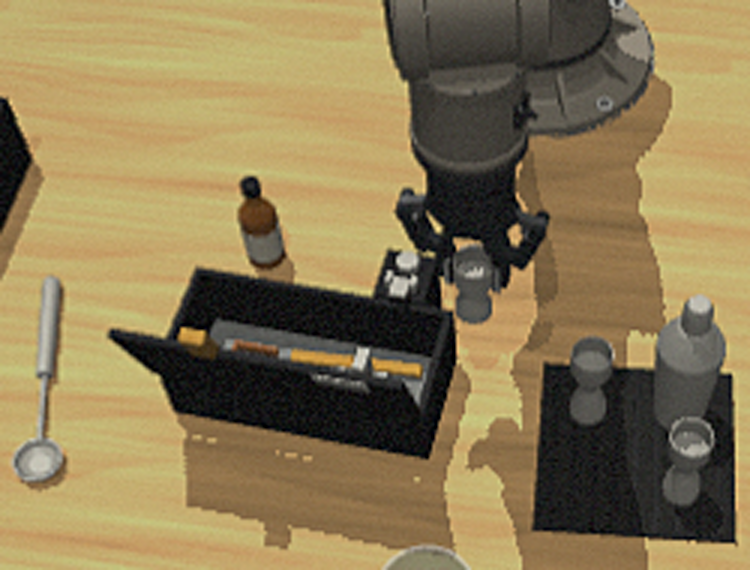

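Run:
```python
from fit import *
c=cam("wrist"); o=observe(); print(o["tool_pos"])
im=cv2.resize(c["pixels"],None,fx=3,fy=3,interpolation=cv2.INTER_CUBIC)
def d(P,col):
    for u in proj(c,w(CP,np.atleast_2d(P))): cv2.circle(im,tuple(int(v) for v in (u+.5)*3),3,col,-1)
d([[-.022,-.092,.02],[.022,-.092,.02],[.022,-.07,.02],[-.022,-.07,.02]],(255,0,0))
d([[-.055,-.13,.09],[-.055,.13,.09],[.055,.13,.09]],(0,255,0))
for t in(0,.005,.01,.015):
    y=.007+.048-t
    d([[x,y+dy,.07] for x in(-.013,.013) for dy in(-.007,.007)],(0,0,255) if t else (255,255,0))
save("w16.png",im,(0,380,840,780),.95)
```

```text
[0.51677887 0.00067288 0.21344189]
```

View pics/w16.png

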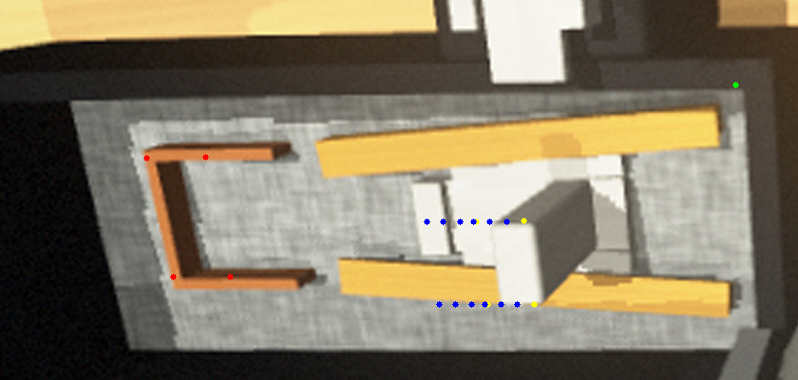

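>>> {"method": "drive_tool", "body": {
  "increments": [
    [0, 0, 0, 0, -0.2, 0, 1],
    [0, 0, 0, 0, -0.45, 0, 1],
    [0, 0, 0, 0, -0.7, 0, 1],
    [0, 0, 0, 0, -1, 0, 1]
  ]
}}

```text
t: 28.65
tool_pos: [0.5175, -0.0791, 0.2126]
tool_rot: [-90.0, -0.0, -4.9]
ft_force: [0.3, 0.1, -1.5]
finger_gap: 0.454
```

>>> {"method": "drive_tool", "body": {
  "increments": [
    [0, 0, 0, 0, -0.25, 0, 1],
    [0, 0, 0, 0, -0.5, 0, 1],
    [0, 0, 0, 0, -0.75, 0, 1],
    [0, 0, 0, 0, -1, 0, 1]
  ]
}}

```text
t: 29.15
tool_pos: [0.5174, -0.1595, 0.2125]
tool_rot: [-90.0, -0.0, -5.0]
ft_force: [1.0, 1.2, -0.9]
finger_gap: 0.453
```

>>> {"method": "drive_tool", "body": {
  "increments": [
    [0, 0, 0, 0.01, -0.25, 0, 1],
    [0, 0, 0, 0.02, -0.5, 0, 1],
    [0, 0, 0, 0.02, -0.75, 0, 1],
    [0, 0, 0, 0.02, -1, 0, 1],
    [0, 0, 0, 0.02, -1, 0, 1],
    [0, 0, 0, 0.02, -1, 0, 1]
  ]
}}

```text
t: 29.9
tool_pos: [0.5187, -0.2381, 0.2123]
tool_rot: [-90.0, 0.0, -5.0]
ft_force: [-0.0, -0.4, -2.1]
finger_gap: 0.452
```

Run:
```python
from fit import *
c=cam("wrist"); o=observe(); print(o["tool_pos"],o["ft_force"],o["finger_gap"])
save("w17a.png",c["pixels"])
im=cv2.resize(c["pixels"],None,fx=3,fy=3,interpolation=cv2.INTER_CUBIC)
def d(P,col):
    for u in proj(c,w(CP,np.atleast_2d(P))): cv2.circle(im,tuple(int(v) for v in (u+.5)*3),3,col,-1)
d([[-.022,-.092,.02],[.022,-.092,.02],[.022,-.07,.02],[-.022,-.07,.02]],(255,0,0))
d([[x,y,.09] for x in(-.055,-.063) for y in(-.138,-.13,.13,.138)],(0,255,0))
d([[x,y,.008] for x in(-.055,.055) for y in(-.13,.13)],(255,0,255))
for t in(0,.005,.01,.015):
    y=.007+.048-t
    d([[x,y+dy,.07] for x in(-.013,.013) for dy in(-.007,.007)],(0,0,255) if t else (255,255,0))
save("w17.png",im,(450,180,1650,900),.66)
```

```text
[ 0.51875969 -0.23789098  0.21239152] [-0.31473576 -0.31761621 -1.02572301] 0.44945030595780483
```

View pics/w17.png

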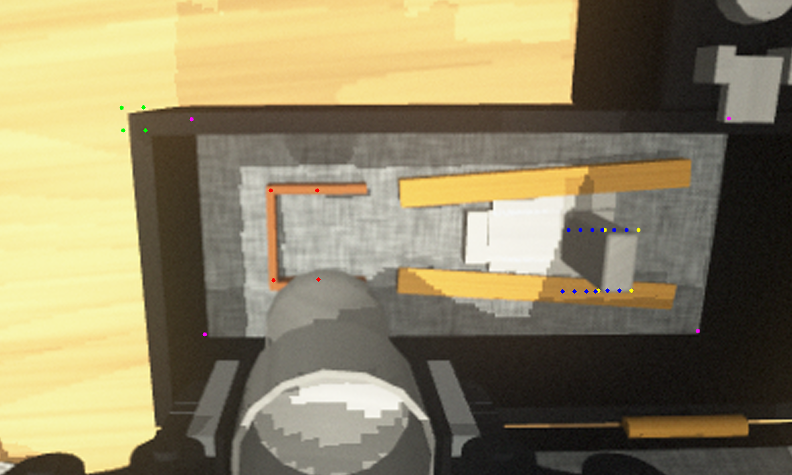

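View pics/w17a.png

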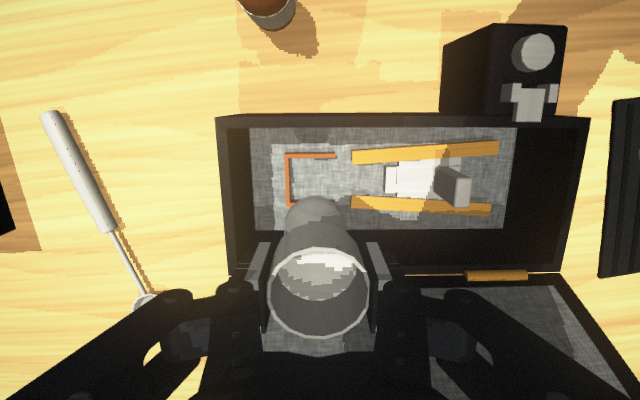

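Run:
```python
from fit import *
c=cam("wrist")
save("w18l.png",c["pixels"],(205,105,335,245),5)
save("w18r.png",c["pixels"],(440,20,600,240),3.6)
```

```text
(no output)
```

View pics/w18l.png

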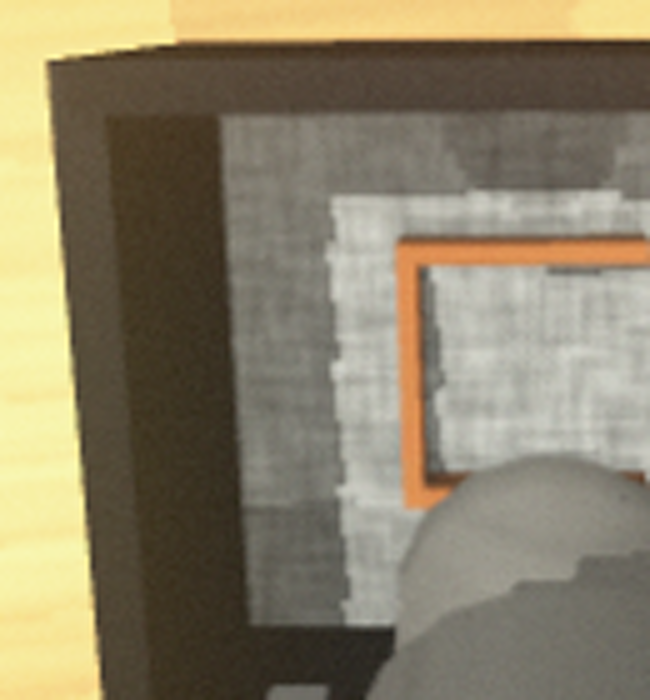

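View pics/w18r.png

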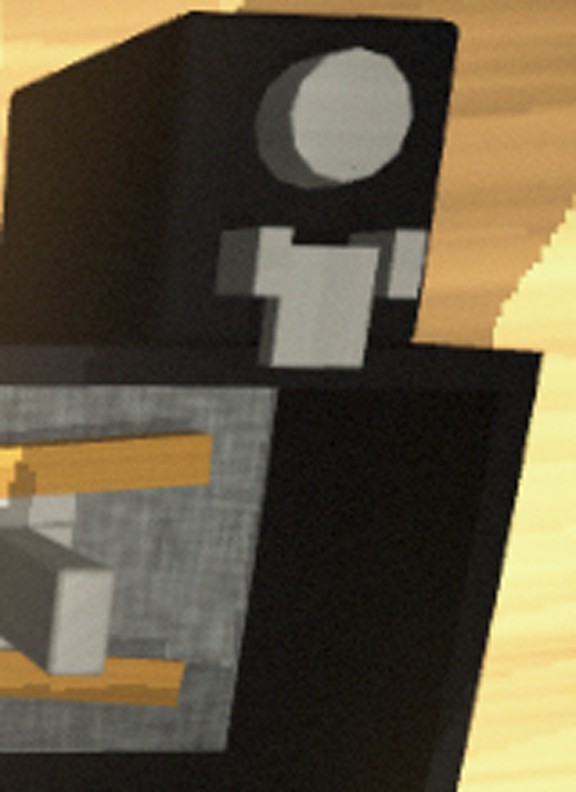

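Run:
```python
from fit import *
from scipy.optimize import least_squares
c=cam("wrist"); print(observe()["tool_pos"])
L=lambda u,v:((u+.5)/5-.5+205,(v+.5)/5-.5+105)
R=lambda u,v:((u+.5)/3.6-.5+440,(v+.5)/3.6-.5+20)
F=[((-63,-138,90),L(48,62)),((-55,-130,90),L(107,113)),((55,-130,8),L(248,627)),((-63,138,90),R(543,352)),((-105,80,106),R(351,115)),((55,130,8),R(228,750)),((-55,130,90),R(500,388))]
G=[((-22,-92,20),L(423,265)),((22,-92,20),L(424,487))]
P=np.array([f[0] for f in F])/1000; U=np.array([f[1] for f in F])
r=least_squares(lambda p:(proj(c,w(p,P))-U).ravel(),CP)
print(r.x[:2],np.degrees(r.x[2])); print((proj(c,w(r.x,P))-U).round(1).tolist())
p=r.x
for X,u in G: print(X, proj(c,w(p,np.array([X])/1000.)).round(1),np.round(u,1), atz(c,[u],X[2]/1000))
b=w(p,np.array([[0,-.07,.008]]))[0]; print("bay",b,"old",w(CP,np.array([[0,-.07,.008]])))
def tocase(Q): 
    d=Q-np.array([p[0],p[1],0]); cc,s=np.cos(p[2]),np.sin(p[2]); return np.c_[d[:,0]*cc+d[:,1]*s,-d[:,0]*s+d[:,1]*cc,d[:,2]]
Q=atz(c,[R(57,570),R(113,570),R(105,675),R(50,675)],.07); print("post",Q.mean(0),tocase(Q).round(4))
Q=atz(c,[g[1] for g in G]+[L(398,240),L(405,508)],.02); print("fence case",tocase(Q).round(4))
# joint pose incl. cam tilt
r2=least_squares(lambda q:(proj({**c,"pose":c["pose"]@np.block([[cv2.Rodrigues(q[3:6])[0],np.zeros((3,1))],[0,0,0,1]])},w(q[:3],np.r_[P,np.array([g[0] for g in G])/1000]))-np.r_[U,[g[1] for g in G]]).ravel(),np.r_[CP,0,0,0])
print(r2.x[:2],np.degrees(r2.x[2:]),np.abs(r2.fun).max())
```

```text
[ 0.51881789 -0.23779544  0.21245648]
[ 0.52663773 -0.17302537] -4.671851811036494
[[-2.0, -0.1], [-1.8, 1.0], [-0.2, 0.3], [1.5, -0.2], [1.7, -0.6], [-0.7, 0.4], [1.4, 0.6]]
(-22, -92, 20) [[287.2 158. ]] [289.2 157.6] [[ 0.49704861 -0.26105783  0.02      ]]
(22, -92, 20) [[288.6 202.9]] [289.4 202. ] [[ 0.54022712 -0.26567067  0.02      ]]
bay [ 0.52093631 -0.2427928   0.008     ] old [[ 0.51870343 -0.24375959  0.008     ]]
post [ 0.53040141 -0.11833239  0.07      ] [[-0.0131  0.0479  0.07  ]
 [-0.013   0.0607  0.07  ]
 [ 0.0117  0.0618  0.07  ]
 [ 0.0116  0.0489  0.07  ]]
fence case [[-0.0223 -0.0901  0.02  ]
 [ 0.0211 -0.0912  0.02  ]
 [-0.0271 -0.0947  0.02  ]
 [ 0.0253 -0.0951  0.02  ]]
[ 0.51473825 -0.156054  ] [ 5.37455295  0.11462759  3.47266771 -9.47647853] 2.166895688405475
```

Run:
```python
from fit import *
c=cam("wrist"); o=observe(); print(o["tool_pos"])
save("w19.png",c["pixels"],(250,180,390,350),3.5)
z=o["tool_pos"][2]+.012
print(atz(c,[[319,293],[268,293],[370,293],[319,338],[319,248]],z)-o["tool_pos"])
```

```text
[ 0.5187794  -0.23790865  0.21247497]
[[-0.00156508  0.00248848  0.012     ]
 [-0.00317191 -0.01631626  0.012     ]
 [ 0.0001414   0.02128575  0.012     ]
 [ 0.01831943  0.00075584  0.012     ]
 [-0.01961307  0.00406193  0.012     ]]
```

View pics/w19.png

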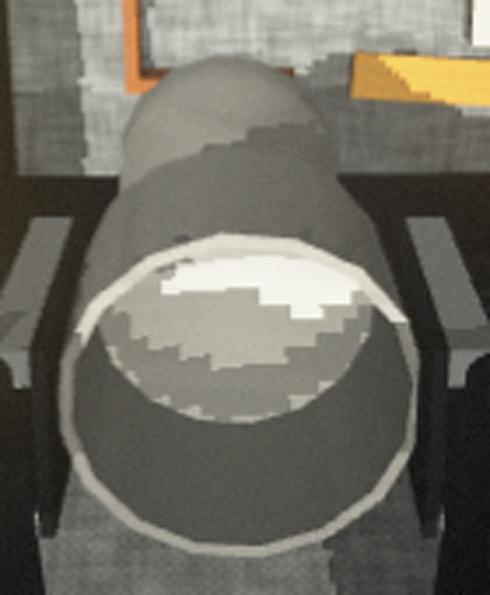

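>>> {"method": "drive_tool", "body": {
  "increments": [
    [0, 0, 0, 0.021, -0.076, -0.2, 1],
    [0, 0, 0, 0.021, -0.076, -0.4, 1],
    [0, 0, 0, 0.021, -0.076, -0.6, 1],
    [0, 0, 0, 0.021, -0.076, -0.8, 1],
    [0, 0, 0, 0.021, -0.076, -1, 1]
  ]
}}

```text
t: 30.72
tool_pos: [0.5202, -0.2444, 0.1311]
tool_rot: [-90.0, 0.0, -5.0]
ft_force: [-0.2, -0.6, -0.0]
finger_gap: 0.447
```

>>> {"method": "drive_tool", "body": {
  "increments": [
    [0, 0, 0, 0, 0, -0.15, 1],
    [0, 0, 0, 0, 0, -0.3, 1],
    [0, 0, 0, 0, 0, -0.39, 1],
    [0, 0, 0, 0, 0, -0.39, 1],
    [0, 0, 0, 0, 0, -0.39, 1]
  ]
}}

```text
t: 31.35
tool_pos: [0.5206, -0.2447, 0.1016]
tool_rot: [-90.0, -0.0, -5.0]
ft_force: [-0.4, -0.0, -0.1]
finger_gap: 0.452
```

Run:
```python
from fit import *
c=cam("wrist"); o=observe(); print(o["tool_pos"],o["ft_force"])
save("w20.png",c["pixels"])
save("w20z.png",c["pixels"],(220,130,420,260),4)
c=cam("top"); save("t20.png",c["pixels"],(320,160,440,280),5)
```

```text
[ 0.52063749 -0.24463845  0.10166005] [-0.43194833 -0.12824472 -0.51021903]
```

View pics/w20.png

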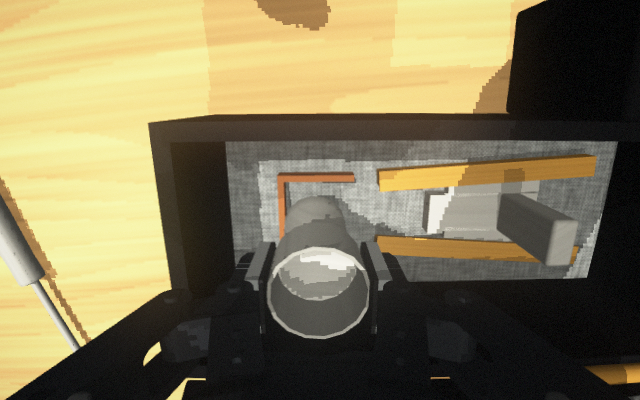

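View pics/w20z.png

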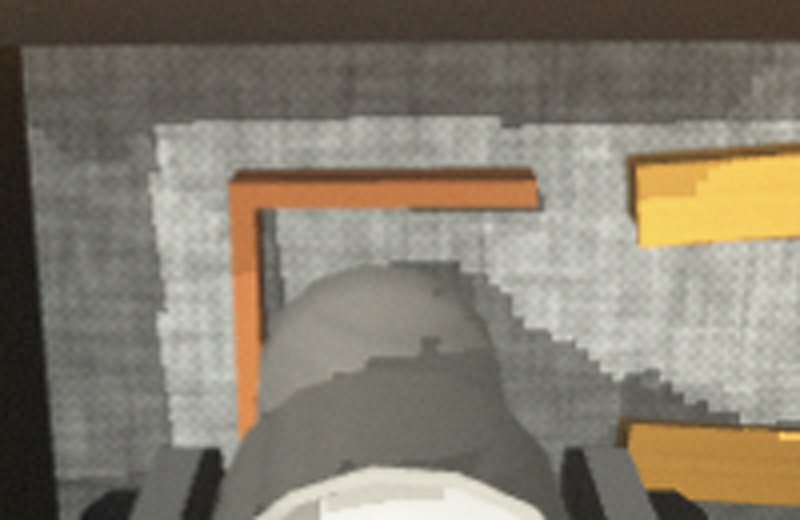

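Run:
```python
from fit import *
c=cam("wrist"); o=observe()
Z=lambda u,v:[(u+.5)/4-.5+220,(v+.5)/4-.5+130]
zf=o["tool_pos"][2]-.063
th=CP[2]; Ri=np.array([[np.cos(th),np.sin(th)],[-np.sin(th),np.cos(th)]])
foot=atz(c,[Z(385,265),Z(262,335),Z(498,335)],zf)[:,:2]@Ri.T
fen=atz(c,[Z(259,209),Z(259,330),Z(535,209)],.02)[:,:2]@Ri.T
print("foot(case axes) -x edge, -y edge,+y edge",foot.round(4)); print("fence inner",fen.round(4))
print("tool",o["tool_pos"][:2]@Ri.T)
```

```text
foot(case axes) -x edge, -y edge,+y edge [[ 0.5209 -0.2   ]
 [ 0.5313 -0.2178]
 [ 0.5315 -0.1838]]
fence inner [[ 0.5169 -0.2196]
 [ 0.5366 -0.2202]
 [ 0.5172 -0.1769]]
tool [ 0.53904236 -0.20073756]
```

>>> {"method": "drive_tool", "body": {
  "increments": [
    [0, 0, 0, 0.002, 0.03, 0, 1],
    [0, 0, 0, 0.002, 0.03, -0.06, 1],
    [0, 0, 0, 0.002, 0.03, -0.14, 1],
    [0, 0, 0, 0.002, 0.03, -0.22, 1],
    [0, 0, 0, 0.002, 0.03, -0.28, 1],
    [0, 0, 0, 0.002, 0.03, -0.32, 1],
    [0, 0, 0, 0.002, 0.03, -0.35, 1],
    [0, 0, 0, 0.002, 0.03, -0.35, 1]
  ]
}}

```text
t: 32.5
tool_pos: [0.5205, -0.2421, 0.0731]
tool_rot: [-90.0, 0.0, -5.0]
ft_force: [0.3, -0.2, -0.3]
finger_gap: 0.449
```

>>> {"method": "drive_tool", "body": {
  "increments": [
    [0, 0, 0, 0, 0, -0.01, 1],
    [0, 0, 0, 0, 0, -0.02, 1],
    [0, 0, 0, 0, 0, -0.03, 1],
    [0, 0, 0, 0, 0, -0.03, 1]
  ]
}}

```text
t: 33.0
tool_pos: [0.5207, -0.2423, 0.0711]
tool_rot: [-90.0, -0.0, -5.0]
ft_force: [-1.8, 0.2, 4.8]
finger_gap: 0.45
```

Run:
```python
from fit import *
c=cam("wrist"); o=observe(); print(o["tool_pos"],o["ft_force"])
save("w21z.png",c["pixels"],(220,130,420,260),4)
```

```text
[ 0.52074431 -0.24225888  0.07110641] [-1.69259522  0.42542199  4.36282301]
```

View pics/w21z.png

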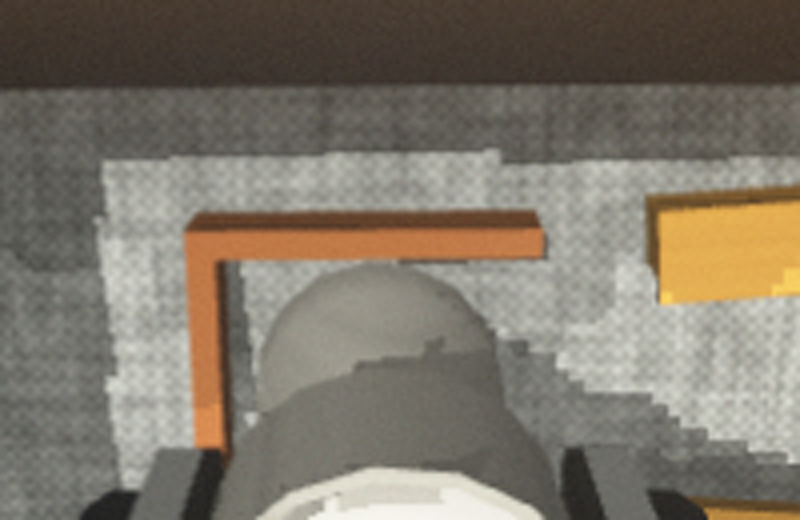

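>>> {"method": "drive_tool", "body": {
  "increments": [
    [0, 0, 0, 0, 0, 0.01, 0.52],
    [0, 0, 0, 0, 0, 0.01, 0.5],
    [0, 0, 0, 0, 0, 0.01, 0.46],
    [0, 0, 0, 0, 0, 0.01, 0.42],
    [0, 0, 0, 0, 0, 0.01, 0.4],
    [0, 0, 0, 0, 0, 0.01, 0.4]
  ]
}}

```text
t: 33.8
tool_pos: [0.5205, -0.2421, 0.0716]
tool_rot: [-90.0, 0.0, -5.0]
ft_force: [-0.3, 0.0, 1.3]
finger_gap: 0.6
```

>>> {"method": "drive_tool", "body": {
  "increments": [
    [0, 0, 0, 0, 0, 0.06, 0.4],
    [0, 0, 0, 0, 0, 0.15, 0.4],
    [0, 0, 0, 0, 0, 0.3, 0.4],
    [0, 0, 0, 0, 0, 0.5, 0.4],
    [0, 0, 0, 0, 0, 0.8, 0.4],
    [0, 0, 0, 0, 0, 1, 0.4]
  ]
}}

```text
t: 34.55
tool_pos: [0.5209, -0.2423, 0.1536]
tool_rot: [-90.0, -0.1, -5.0]
ft_force: [-0.0, -0.0, -0.6]
finger_gap: 0.601
```

Run:
```python
from fit import *
c=cam("wrist"); o=observe(); print(o["tool_pos"],o["ft_force"],o["finger_gap"])
save("w22.png",c["pixels"])
```

```text
[ 0.52161539 -0.24254273  0.15510571] [ 1.99292074 -1.06913322  2.86863226] 0.5988618616863275
```

View pics/w22.png

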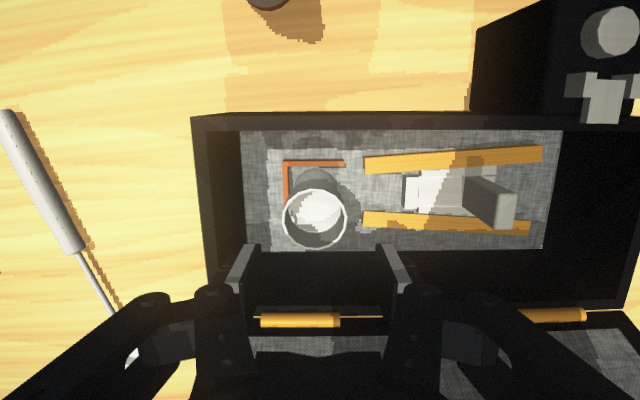

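>>> {"method": "drive_tool", "body": {
  "increments": [
    [0, 0, 0, 0.02, 0.2, 0, 0.45],
    [0, 0, 0, 0.05, 0.5, 0, 0.5],
    [0, 0, 0, 0.08, 0.75, 0, 0.55],
    [0, 0, 0, 0.1, 0.95, 0, 0.55]
  ]
}}

```text
t: 35.1
tool_pos: [0.5285, -0.1644, 0.1512]
tool_rot: [-90.0, 0.0, -4.9]
ft_force: [-0.2, 0.3, -0.1]
finger_gap: 0.452
```

>>> {"method": "drive_tool", "body": {
  "increments": [
    [0, 0, 0, 0.01, 0.2, 0, 0.55],
    [0, 0, 0, 0.014, 0.45, 0, 0.55],
    [0, 0, 0, 0.014, 0.58, 0, 0.55],
    [0, 0, 0, 0.014, 0.58, -0.2, 0.55],
    [0, 0, 0, 0.014, 0.58, -0.4, 0.55],
    [0, 0, 0, 0.014, 0.58, -0.4, 0.55],
    [0, 0, 0, 0.014, 0.58, -0.4, 0.55]
  ]
}}

```text
t: 35.98
tool_pos: [0.5296, -0.1201, 0.1194]
tool_rot: [-90.0, 0.0, -5.0]
ft_force: [-0.2, -0.6, 0.8]
finger_gap: 0.447
```

Run:
```python
from fit import *
c=cam("wrist"); o=observe(); print(o["tool_pos"],o["ft_force"],o["finger_gap"])
save("w23.png",c["pixels"])
```

```text
[ 0.52977289 -0.12004272  0.11969388] [-0.61584131  0.37282749 -1.18522748] 0.45171123038433714
```

View pics/w23.png

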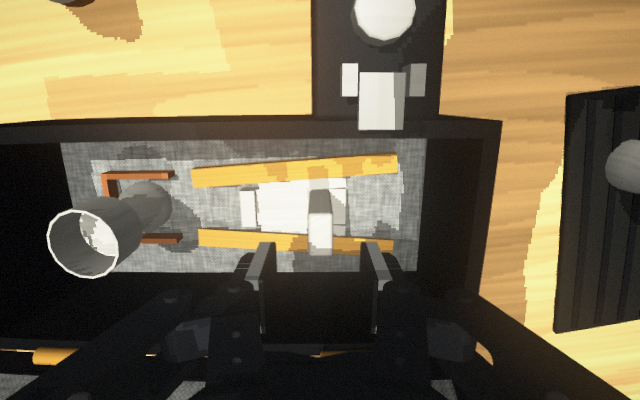

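>>> {"method": "drive_tool", "body": {
  "increments": [
    [0, 0, 0, 0, 0, -0.2, 0.55],
    [0, 0, 0, 0, 0, -0.4, 0.55],
    [0, 0, 0, 0, 0, -0.6, 0.55],
    [0, 0, 0, 0, 0, -0.75, 0.55],
    [0, 0, 0, 0, 0, -0.79, 0.55],
    [0, 0, 0, 0, 0, -0.79, 0.55]
  ]
}}

```text
t: 36.78
tool_pos: [0.5297, -0.1197, 0.0563]
tool_rot: [-90.0, 0.0, -5.0]
ft_force: [-0.7, 0.1, 0.4]
finger_gap: 0.451
```

>>> {"method": "drive_tool", "body": {
  "increments": [
    [0, 0, 0, 0, 0, 0, 0.65],
    [0, 0, 0, 0, 0, 0, 0.72],
    [0, 0, 0, 0, 0, 0, 0.77],
    [0, 0, 0, 0, 0, 0, 0.82],
    [0, 0, 0, 0, 0, 0, 0.9],
    [0, 0, 0, 0, 0, 0, 1],
    [0, 0, 0, 0, 0, 0, 1]
  ]
}}

```text
t: 37.65
tool_pos: [0.5298, -0.1197, 0.0566]
tool_rot: [-90.0, -0.0, -5.0]
ft_force: [-1.5, 1.5, 5.1]
finger_gap: 0.152
```

Run:
```python
from fit import *
c=cam("wrist"); o=observe(); print(o["tool_pos"],o["ft_force"],o["finger_gap"])
save("w24.png",c["pixels"])
```

```text
[ 0.52978203 -0.11964327  0.05661088] [-1.68614529  1.04187908  4.76096601] 0.15655978393247394
```

View pics/w24.png

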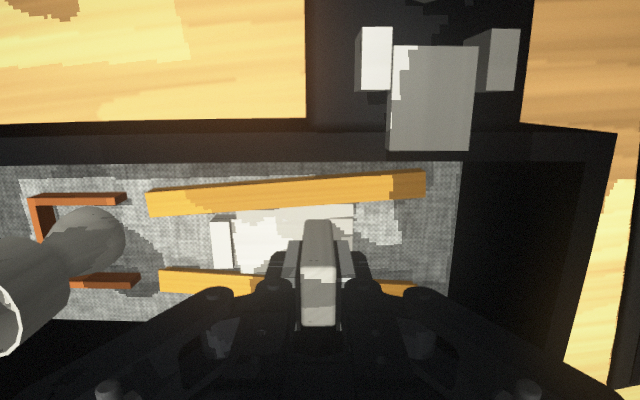

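>>> {"method": "drive_tool", "body": {
  "increments": [
    [0, 0, 0, -0.002, -0.025, 0, 1],
    [0, 0, 0, -0.004, -0.05, 0, 1],
    [0, 0, 0, -0.006, -0.075, 0, 1],
    [0, 0, 0, -0.008, -0.1, 0, 1],
    [0, 0, 0, -0.01, -0.125, 0, 1],
    [0, 0, 0, -0.012, -0.15, 0, 1],
    [0, 0, 0, -0.014, -0.175, 0, 1],
    [0, 0, 0, -0.016, -0.2, 0, 1],
    [0, 0, 0, -0.018, -0.225, 0, 1],
    [0, 0, 0, -0.02, -0.25, 0, 1],
    [0, 0, 0, -0.022, -0.275, 0, 1],
    [0, 0, 0, -0.024, -0.3, 0, 1],
    [0, 0, 0, -0.026, -0.325, 0, 1],
    [0, 0, 0, -0.028, -0.35, 0, 1]
  ]
}}

```text
t: 39.45
tool_pos: [0.5276, -0.1475, 0.0566]
tool_rot: [-90.0, -0.0, -5.0]
ft_force: [-1.6, 2.9, 5.6]
finger_gap: 0.157
```

Run:
```python
from fit import *
c=cam("wrist"); o=observe(); print(o["tool_pos"],o["ft_force"],o["finger_gap"])
save("w25.png",c["pixels"])
```

```text
[ 0.5275309  -0.14775682  0.05663034] [-0.79930307  2.40596385  5.98994936] 0.15301714210762402
```

View pics/w25.png

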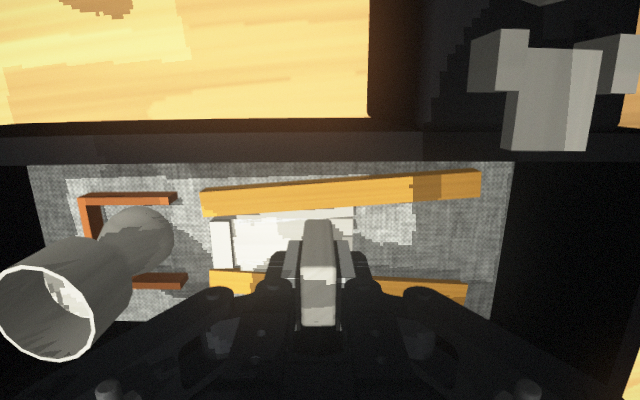

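>>> {"method": "drive_tool", "body": {
  "increments": [
    [0, 0, 0, -0.001, -0.015, 0, 1],
    [0, 0, 0, -0.0025, -0.03, 0, 1],
    [0, 0, 0, -0.0035, -0.045, 0, 1],
    [0, 0, 0, -0.005, -0.06, 0, 1],
    [0, 0, 0, -0.005, -0.06, 0, 1]
  ]
}}

```text
t: 40.12
tool_pos: [0.5272, -0.1524, 0.0566]
tool_rot: [-90.0, -0.0, -5.0]
ft_force: [-1.4, 1.4, 5.6]
finger_gap: 0.157
```

>>> {"method": "drive_tool", "body": {
  "increments": [
    [0, 0, 0, -0.001, -0.015, 0, 1],
    [0, 0, 0, -0.0025, -0.03, 0, 1],
    [0, 0, 0, -0.0035, -0.045, 0, 1],
    [0, 0, 0, -0.004, -0.05, 0, 1],
    [0, 0, 0, -0.004, -0.05, 0, 1]
  ]
}}

```text
t: 40.75
tool_pos: [0.5268, -0.1563, 0.0566]
tool_rot: [-90.0, -0.0, -5.0]
ft_force: [-1.7, 1.8, 5.7]
finger_gap: 0.152
```

>>> {"method": "drive_tool", "body": {
  "increments": [
    [0, 0, 0, -0.001, -0.0125, 0, 1],
    [0, 0, 0, -0.002, -0.025, 0, 1],
    [0, 0, 0, -0.003, -0.0375, 0, 1],
    [0, 0, 0, -0.003, -0.0375, 0, 1]
  ]
}}

```text
t: 41.25
tool_pos: [0.5266, -0.1594, 0.0566]
tool_rot: [-90.0, -0.0, -5.0]
ft_force: [-0.9, 1.8, 6.2]
finger_gap: 0.157
```

Run:
```python
from fit import *
c=cam("wrist"); o=observe(); print(o["tool_pos"],o["ft_force"],o["finger_gap"])
save("w26.png",c["pixels"])
```

```text
[ 0.52657198 -0.15943851  0.05661873] [-1.55135245  1.46864863  5.67548703] 0.1601022209318666
```

View pics/w26.png

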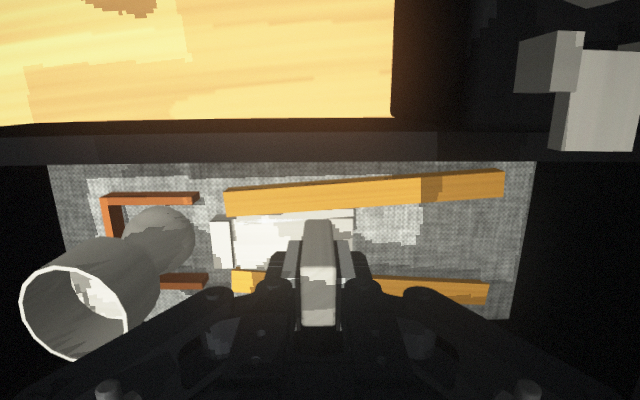

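>>> {"method": "drive_tool", "body": {
  "increments": [
    [0, 0, 0, -0.001, -0.0125, 0, 1],
    [0, 0, 0, -0.002, -0.025, 0, 1],
    [0, 0, 0, -0.003, -0.0375, 0, 1],
    [0, 0, 0, -0.003, -0.0375, 0, 1]
  ]
}}

```text
t: 41.8
tool_pos: [0.5264, -0.1624, 0.0566]
tool_rot: [-90.0, -0.0, -5.0]
ft_force: [-0.6, 0.8, 6.5]
finger_gap: 0.156
```

>>> {"method": "drive_tool", "body": {
  "increments": [
    [0, 0, 0, -0.001, -0.0125, 0, 1],
    [0, 0, 0, -0.002, -0.025, 0, 1],
    [0, 0, 0, -0.002, -0.025, 0, 1]
  ]
}}

```text
t: 42.18
tool_pos: [0.5262, -0.1642, 0.0566]
tool_rot: [-90.0, -0.0, -5.0]
ft_force: [-1.8, 2.2, 6.4]
finger_gap: 0.153
```

>>> {"method": "drive_tool", "body": {
  "increments": [
    [0, 0, 0, -0.0005, -0.006, 0, 1],
    [0, 0, 0, -0.001, -0.012, 0, 1],
    [0, 0, 0, -0.0015, -0.018, 0, 1],
    [0, 0, 0, -0.0015, -0.018, 0, 1]
  ]
}}

```text
t: 42.68
tool_pos: [0.5262, -0.1645, 0.0567]
tool_rot: [-89.9, -0.0, -4.9]
ft_force: [-2.7, 9.9, 8.3]
finger_gap: 0.151
```

>>> {"method": "drive_tool", "body": {
  "increments": [
    [0, 0, 0, -0.0005, -0.006, 0, 1],
    [0, 0, 0, -0.001, -0.012, 0, 1],
    [0, 0, 0, -0.001, -0.012, 0, 1]
  ]
}}

```text
t: 43.05
tool_pos: [0.5261, -0.1646, 0.0567]
tool_rot: [-89.9, -0.0, -4.9]
ft_force: [-2.4, 13.9, 10.6]
finger_gap: 0.153
```

>>> {"method": "drive_tool", "body": {
  "increments": [
    [0, 0, 0, 0.0005, 0.007, 0, 1],
    [0, 0, 0, 0.001, 0.012, 0, 1],
    [0, 0, 0, 0.001, 0.012, 0, 0.8],
    [0, 0, 0, 0.001, 0.012, 0, 0.75],
    [0, 0, 0, 0.001, 0.012, 0, 0.7],
    [0, 0, 0, 0.001, 0.012, 0, 0.62],
    [0, 0, 0, 0.001, 0.012, 0, 0.62]
  ]
}}

```text
t: 43.92
tool_pos: [0.5259, -0.1661, 0.0564]
tool_rot: [-90.0, 0.0, -5.0]
ft_force: [-0.4, 0.4, 0.1]
finger_gap: 0.38
```

Run:
```python
from fit import *
c=cam("wrist"); o=observe(); print(o["tool_pos"],o["ft_force"],o["finger_gap"])
save("w27.png",c["pixels"])
```

```text
[ 0.52587777 -0.16606299  0.05636395] [ 0.89345237 -1.34036906  0.17245593] 0.3810922103442384
```

View pics/w27.png

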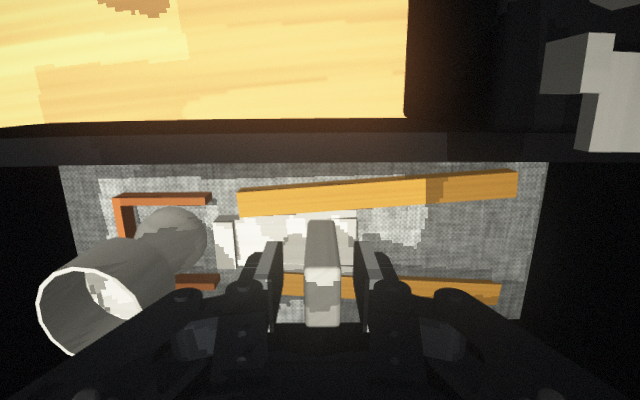

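>>> {"method": "drive_tool", "body": {
  "increments": [
    [0, 0, 0, 0, 0.01, 0.1, 0.62],
    [0, 0, 0, 0, 0.01, 0.3, 0.62],
    [0, 0, 0, 0, 0.01, 0.6, 0.62],
    [0, 0, 0, 0, 0.01, 0.95, 0.62]
  ]
}}

```text
t: 44.48
tool_pos: [0.5259, -0.1651, 0.1341]
tool_rot: [-90.0, -0.0, -5.0]
ft_force: [0.6, 0.2, -0.2]
finger_gap: 0.379
```

>>> {"method": "drive_tool", "body": {
  "increments": [
    [0, 0, 0, 0, 0, 0.3, 0.62],
    [0, 0, 0, 0, 0, 0.6, 0.62],
    [0, 0, 0, 0, 0, 0.95, 0.62],
    [0, 0, 0, 0, 0, 0.95, 0.62]
  ]
}}

```text
t: 44.98
tool_pos: [0.527, -0.1654, 0.2116]
tool_rot: [-90.1, -0.2, -5.0]
ft_force: [0.0, -0.3, -0.4]
finger_gap: 0.379
```

Run:
```python
from fit import *
c=cam("wrist"); o=observe(); print(o["t"],o["tool_pos"],o["ft_force"],o["finger_gap"])
save("w28.png",c["pixels"])
c=cam("scene"); save("s28.png",c["pixels"],(140,40,420,250),2.8)
save("w28z.png",c["pixels"],(200,150,310,240),5)
```

```text
45.025 [ 0.52633767 -0.16532461  0.21011134] [-0.3113662   0.01153146  0.03911915] 0.3800048682190352
```

View pics/w28.png

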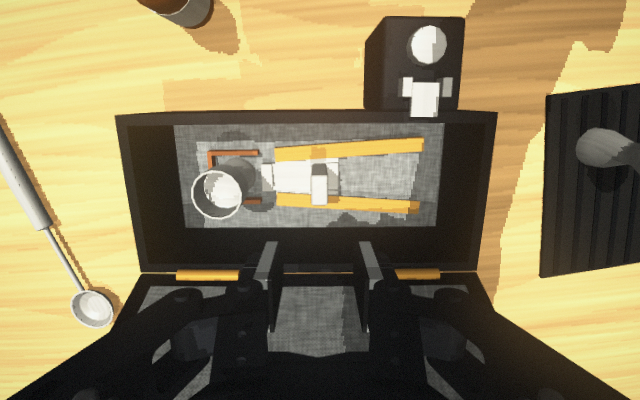

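View pics/s28.png

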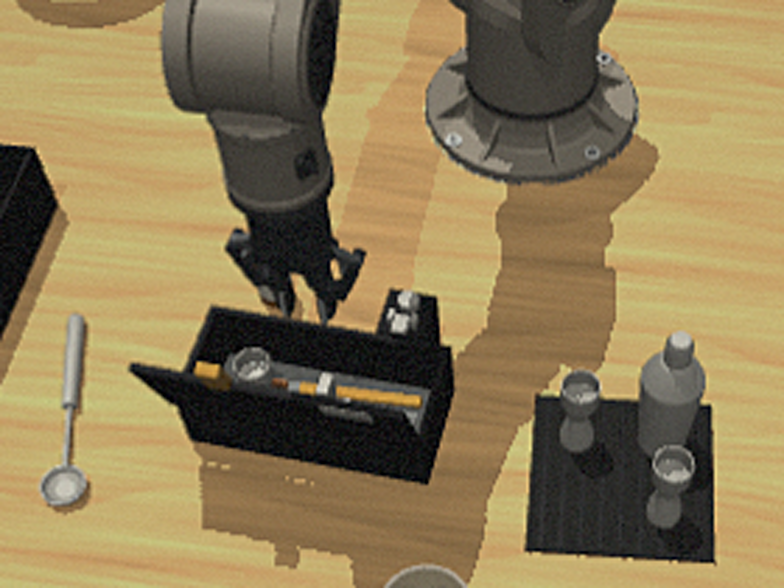

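Run:
```python
from fit import *
c=cam("top"); save("t29.png",c["pixels"],(230,150,480,290),3)
from workcell import hand_in
c=cam("wrist"); print("post",atz(c,[[319,184]],.07), "jigger rim",atz(c,[[217,195]],.083))
print(hand_in())
```

```text
post [[ 0.51874682 -0.16192737  0.07      ]] jigger rim [[ 0.51727122 -0.24006266  0.083     ]]
the job is handed in; nothing more can be done
None
```

View pics/t29.png

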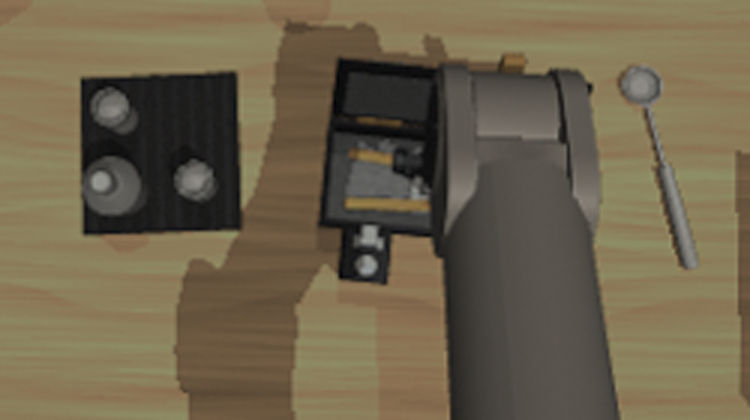

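I carried out every step in the order asked and handed the job in at about 45 s. No verdict is reported.

**What I did**
- **Lid:** I pressed the button and the lid popped to about 0.42 rad. I pinched the tab and swung it back at about 0.24 rad/s until it met the stop (force rose from about 6 N to about 30 N). It stayed there when I let go.
- **Jigger:** I set the shortest jigger down in the bay, releasing it only after it touched the floor with about 5 N. It stayed upright.
- **Keeper:** I slid it about 45 mm, with 1–3 N of force, until it stopped dead. I then pushed to a reading of about 14 N, including an offset of 1–2 N. That puts the push at or slightly above the 5–12 N range. I released it and lifted clear.

**Last checks**
- **Pictures:** the lid is open, the jigger is upright inside the fences, and the keeper stands at its stop. The two tall jiggers, the shaker and the spoon are where they started.
- **Force:** the wrist force was about 0 N when I handed in.

**Disagreements and gaps**
- **Camera offset:** the wrist camera read about 2.5 mm too far in y against the gripper and the other cameras. I placed the jigger by lining it up with the fences in the same picture.
- **Keeper post:** the last wrist-camera reading put the post about 7 mm lower in x than the grip position. I took this from a rough pixel reading and did not follow it up.
- **Not fully seen:** the gripper or arm hid most of the bitters bottle in the last pictures. The mixing glass and big shaker were mostly outside the crops I viewed, so I did not check them again at the end.

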